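# Strip the worn punches from their quick-change holders

### The job

Strip the three punch holders on the bench: press each holder that has a punch in it fully down onto the seat of the knock-out block, so that the post drives the stuck punch up out of it from behind, then lift the punch out and stand it upright, right down in a free bore of the wooden rack, and stand the empty holder in the blue tray. A holder that is already empty goes straight into the tray; leave the other tools and tins where they are.

Things in the scene. Friction and masses are not known exactly. Their poses are not given: they have to be found in the camera images.
- holder_1: dark steel punch holder, a round cup standing open end up: body 48 mm diameter, 50 mm tall, foot flange 56 mm diameter x 8 mm, 0.4 kg. Bore 27 mm; 8 mm thick floor with a 16 mm knock-out hole through it. Three sprung balls in the bore wall (30 mm above the underside) lock the punch in. Origin: centre of the underside, z up.
- punch_1: gold-coloured steel punch stuck in holder_1, its top 2 mm below the rim: no grip there. 40 mm long: foot 26 mm diameter, 18 mm tall; shank 20 mm diameter above it; 0.12 kg. Origin: centre of the foot's underside, z along the punch to its top; 8 mm above the holder's underside when stuck, 33 mm when driven out (23 mm of shank then stands clear of the rim). None if absent: that holder is empty.
- holder_2: dark steel punch holder, a round cup standing open end up: body 48 mm diameter, 50 mm tall, foot flange 56 mm diameter x 8 mm, 0.4 kg. Bore 27 mm; 8 mm thick floor with a 16 mm knock-out hole through it. Three sprung balls in the bore wall (30 mm above the underside) lock the punch in. Origin: centre of the underside, z up.
- punch_2: gold-coloured steel punch stuck in holder_2, its top 2 mm below the rim: no grip there. 40 mm long: foot 26 mm diameter, 18 mm tall; shank 20 mm diameter above it; 0.12 kg. Origin: centre of the foot's underside, z along the punch to its top; 8 mm above the holder's underside when stuck, 33 mm when driven out (23 mm of shank then stands clear of the rim). None if absent: that holder is empty.
- holder_3: dark steel punch holder, a round cup standing open end up: body 48 mm diameter, 50 mm tall, foot flange 56 mm diameter x 8 mm, 0.4 kg. Bore 27 mm; 8 mm thick floor with a 16 mm knock-out hole through it. Three sprung balls in the bore wall (30 mm above the underside) lock the punch in. Origin: centre of the underside, z up.
- punch_3: gold-coloured steel punch stuck in holder_3, its top 2 mm below the rim: no grip there. 40 mm long: foot 26 mm diameter, 18 mm tall; shank 20 mm diameter above it; 0.12 kg. Origin: centre of the foot's underside, z along the punch to its top; 8 mm above the holder's underside when stuck, 33 mm when driven out (23 mm of shank then stands clear of the rim). None if absent: that holder is empty.
- knockout: knock-out block, fixed: grey plate 84 x 116 x 12 mm, round seat 62 mm diameter with its top at z = 18 mm, upright post 12 mm diameter in its middle. Origin: on the bench under the post. The post enters a holder's knock-out hole and meets the punch with the holder 24 mm above the seat; the balls click free at about 12 to 16 N; on the seat the punch is out and the balls then hold it up.
- post_tip (a point): top centre of the knock-out post, 50 mm above the bench and 32 mm above the seat
- rack: light hardwood punch rack, fixed, 60 x 206 x 30 mm (x, y, z), four blind bores in a row along its y. Origin: centre of its underside. The bores' bottoms are 14 mm above the bench
- rack_hole0 (a point): centre of the mouth of a rack bore, 30 mm above the bench: bore 29 mm diameter, 16 mm deep, bores 50 mm apart
- rack_hole1 (a point): centre of the mouth of a rack bore, 30 mm above the bench: bore 29 mm diameter, 16 mm deep, bores 50 mm apart
- rack_hole2 (a point): centre of the mouth of a rack bore, 30 mm above the bench: bore 29 mm diameter, 16 mm deep, bores 50 mm apart
- rack_hole3 (a point): centre of the mouth of a rack bore, 30 mm above the bench: bore 29 mm diameter, 16 mm deep, bores 50 mm apart
- tray: low blue steel tray, fixed, open at the top, 276 x 120 x 18 mm (x, y, z), walls and floor 3 mm thick, empty at the start; room for three holders in a row along its x. Origin: centre of its underside
- pliers: blue-handled pliers lying on the bench, 45 x 194 x 12 mm, long along its y; bystander, leave alone. Origin: centre of its underside
- screwdriver: red-handled screwdriver lying on the bench, 30 x 199 x 28 mm, long along its y; bystander, leave alone. Origin: centre of its underside
- hex_key: black hex key lying on the bench, 31 x 93 x 6 mm, long along its y; bystander, leave alone. Origin: centre of its underside
- tape_roll: roll of tape lying flat, 104 x 102 x 25 mm; bystander, leave alone. Origin: centre of its underside
- oil_can: green oil can with a spout, standing, 64 x 102 x 147 mm; bystander, leave alone. Origin: centre of its underside
- bush_tin: open tin full of bushes, standing, 74 x 74 x 54 mm; bystander, leave alone. Origin: centre of its underside

How it is judged:
At the end, for the whole second after the job is handed in: Every punch present stands upright (within 0.2 rad) in a bore of the rack, within 5 mm of its axis and no more than 5 mm off its bottom; every holder present stands upright (within 0.08 rad) on the floor of the tray, its centre within 115 mm along and 37 mm across the tray's middle; all at rest ((horizontal distance between punch_1 and rack_hole0 below 0.005 m or horizontal distance between punch_1 and rack_hole1 below 0.005 m or horizontal distance between punch_1 and rack_hole2 below 0.005 m or horizontal distance between punch_1 and rack_hole3 below 0.005 m) and z of each of punch_1, punch_2, punch_3 in the frame of rack below 0.019 m and angle between each of punch_1, punch_2, punch_3's own z axis and vertical below 0.2 rad and linear speed of each of punch_1, punch_2, punch_3, holder_1, holder_2, holder_3 below 0.02 m/s and (horizontal distance between punch_2 and rack_hole0 below 0.005 m or horizontal distance between punch_2 and rack_hole1 below 0.005 m or horizontal distance between punch_2 and rack_hole2 below 0.005 m or horizontal distance between punch_2 and rack_hole3 below 0.005 m) and (horizontal distance between punch_3 and rack_hole0 below 0.005 m or horizontal distance between punch_3 and rack_hole1 below 0.005 m or horizontal distance between punch_3 and rack_hole2 below 0.005 m or horizontal distance between punch_3 and rack_hole3 below 0.005 m) and x of holder_1 in the frame of tray between -0.115 and 0.115 m and y of holder_1 in the frame of tray between -0.037 and 0.037 m and z of each of holder_1, holder_2, holder_3 in the frame of tray below 0.008 m and angle between each of holder_1, holder_2, holder_3's own z axis and vertical below 0.08 rad and x of holder_2 in the frame of tray between -0.115 and 0.115 m and y of holder_2 in the frame of tray between -0.037 and 0.037 m and x of holder_3 in the frame of tray between -0.115 and 0.115 m and y of holder_3 in the frame of tray between -0.037 and 0.037 m); the robot touches nothing.
It fails at once if one of the bystanders (pliers, screwdriver, hex key, tape roll, oil can, bush tin) is pushed more than 3 cm (distance of any of pliers, screwdriver, hex_key, tape_roll, oil_can, bush_tin from where it was at the start of the episode above 0.03 m).
Of punch_1, punch_2, punch_3 only 2 to 3 are there at a start; the rules pass over those that are not, and their reading is None.
At some moment in a run one of holder_1, holder_2, holder_3 may be knocked a few centimetres aside while the robot is not near it.
Once in a run the grip may slacken for a moment while it holds something.
It also fails if it takes over 208 s, if anything falls off the work surface, if the arm or the gripper's body presses on something with over 40 N, if the wrist force passes 120 N, or if a joint passes its speed limit or range.

### The arm

A 6-joint arm with a two-finger parallel gripper is mounted at the origin on a cart in front of the work surface, level with it; the furniture and walls round the work are solid. World frame = base frame: x ahead of the robot, y to its left, z up, the work surface at z = 0. Lengths are in m, angles in rad, forces in N, time in s.
With the tool pointing down it reaches from about 0.3 to 0.75 m from the base axis. Payload 8.5 kg.
Tool frame: the origin (TCP) lies at the very end of the fingers, on their centre line; the grasp point (between the pads) lies 19 mm behind it; y points along the fingers, x is the direction in which the jaws open and shut, and the axes are right-handed (so a half turn about y gives the same grasp; the last joint's range is limited). The gripper opens to 85 mm and grips with 20 to 120 N. Pads are 22 mm wide; open, the fingers measure 114 mm over their backs; the gripper's body (76 mm by 85 mm) begins 54 mm behind the grasp point. The pads swing forward as they close: fully open they stand 13 mm farther back than shut.
Start: joints at [-1.396, 0.381, 1.297, -0, 1.464, -0.215], TCP at [0.209, -0.509, 0.231] pointing down, gripper open.
Joint ranges: [-3.11, 3.11], [-0.89, 2.33], [0.22, 2.48], [-1.42, 4.56], [0.17, 2.85], [-2.88, 2.88]. Speed limits (rad/s): [2.39, 2.39, 3.14, 3.14, 3.14, 3.14].

### API

Orientations are given as [roll, pitch, yaw] about the fixed x, y, z axes, in that order (R = Rz(yaw) Ry(pitch) Rx(roll)).
In Python, from station import status, viewer, ticket gives the robot as it stands.
- The arm moves only by the tool carry_out, never from a script. Its argument "targets" is a list of rows, each a list of 2 entries, a list of its own where there are three numbers: the shift along the tool's x, y, z normalised to -1 to 1, where 1 is 0.06 m, then the turn, a rotation vector about the tool's x, y, z normalised to -1 to 1, where 1 is 0.08 rad. In form: [[[dx, dy, dz], [wx, wy, wz]], ...]. A call has exactly 10 rows; each row shifts and turns the commanded pose from where the row before left it, along the tool's axes as they then stand; what a row does not reach is not made up. A row lasts 1/8 s, in which the tool goes at most 62.5 mm and 10.7 degrees, less where a joint would pass 70% of its speed; a pose out of reach is approached as far as the arm can. A call with a number of a shift or a turn outside -1 to 1 is refused whole. A call with a gripper value outside its range is refused whole. "hand" is the closure, from 0 (fully open) to 1 (shut), set as the call begins (left out, the last holds). The fingers move at their own pace and stop on an object; the grip force is fixed at half the most. Time passes only in rows, so rows that do not move let the fingers close, or fill a call up. It gives the time, the measured TCP pose, the force and the opening at its end, in the units of the state.
- status.sense(): the state, without advancing time (a new reading comes with each control period).
- viewer.snapshot(name): name is "scene" or "top" or "wrist"; returns a dict with "image" (480x640x3 uint8, blue, green, red), "mtx" (3x3 intrinsics, pixels), "R" (3x3) and "t" (3): a world point X has camera coordinates R X + t. Camera axes: x right, y down, z forward; pixel columns grow to the right and rows downward; lengths in m; the calibration is good to about 2 mm. A picture is of the moment at which its call begins. There is no depth.
- ticket.finish_job(): hands the job in, once; it reports no verdict.
The state is a dict: "time_s": time; "joints": joint angles; "joint_vel": joint speeds; "joint_torque": joint torques, N m; "tcp_pos": TCP position; "tool_rot": TCP orientation; "ft_force": force on the tool from outside, world axes, zero at the start; "ft_torque": the same for the moment, N m; "width": finger opening in m.
Only numpy, scipy, OpenCV 4.12 (cv2) and the standard library are available. Lean on these libraries where they do the work, as an engineer would, in place of code of your own. Each camera call takes 0.05 s, during which the arm holds its last target. There are 200 camera calls.

## Working session

There is one attempt and no reset: what is moved stays moved. The work goes in short steps, Python scripts to look and compute and a tool call to move; the robot and the scene stay as the last step left them, time stands still between calls to the robot, and variables do not carry over. Pictures are saved under pics/ and viewed, about 12 in all and at most 16, crops included, and the job is handed in when it is done.

Besides the shell and the picture viewer there is one more tool, called after "Request:" by a JSON object that holds its "api" and its "payload". carry_out: Moves the arm, as the interface text tells. Scaled input: -1 to 1 covers 0.06 m each way for a shift and 0.08 rad each way for a turn. Its arguments: {"type":"object","properties":{"targets":{"type":"array","items":{"type":"array"}},"hand":{"type":"number"}},"required":["targets"]}

```bash
ls; mkdir -p pics; python3 - <<'E'
from station import status, viewer
import cv2,json
s=status.sense();print({k:(v if not hasattr(v,'round') else v) for k,v in s.items()})
for n in ["top","scene"]:
    d=viewer.snapshot(n);cv2.imwrite(f"pics/{n}0.png",d["image"]);print(n,d["mtx"],d["R"],d["t"])
E
```

```text
pics
{'time_s': 0.0, 'joints': array([-1.39631362e+00,  3.81207036e-01,  1.29825561e+00,  1.57262493e-05,
        1.46361788e+00, -2.15297741e-01]), 'joint_vel': array([ 0.00019804,  0.00162331, -0.00114158, -0.00092811, -0.00213714,
       -0.0004608 ]), 'joint_torque': array([-1.76841022e-03, -4.48469603e+01, -2.31273991e+01, -2.58140490e-04,
        4.80644696e-03,  4.33630177e-06]), 'tcp_pos': array([ 0.20894248, -0.50844829,  0.2307076 ]), 'tool_rot': array([-1.57046319e+00,  1.45018123e-03, -1.18101734e+00]), 'ft_force': array([ 0.40941268, -0.28076087,  0.76877773]), 'ft_torque': array([-0.03190903, -0.0067678 , -0.03355483]), 'width': 0.08561820525128966}
top [[555.53850226   0.         319.20583787]
 [  0.         555.53850226 238.65144171]
 [  0.           0.           1.        ]] [[ 0.02730805 -0.99959728 -0.00771696]
 [-0.9836474  -0.0254959  -0.17829121]
 [ 0.17802266  0.01245955 -0.98394751]] [-0.00843076  0.57744957  1.15720631]
scene [[505.92687407   0.         325.8715782 ]
 [  0.         505.92687407 242.24021786]
 [  0.           0.           1.        ]] [[-0.50874647 -0.86081958  0.01291068]
 [-0.3335722   0.18327265 -0.92473819]
 [ 0.79366657 -0.47476393 -0.38038479]] [0.27565583 0.26449148 0.7507478 ]
```

View pics/top0.png

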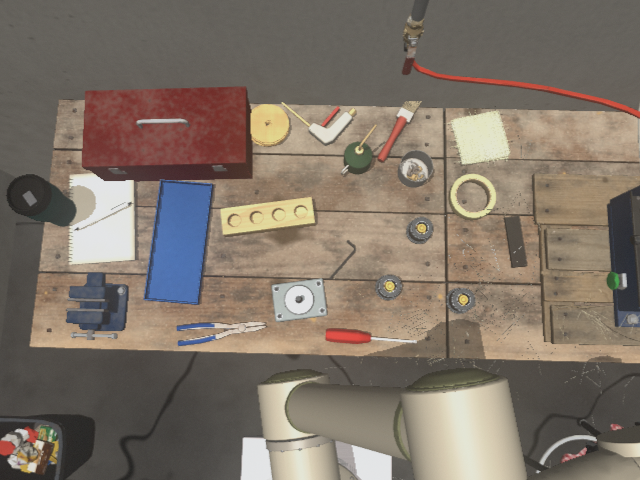

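View pics/scene0.png

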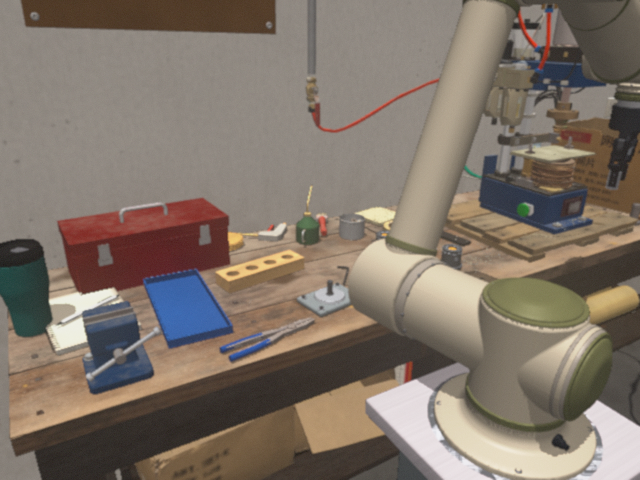

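Top view: holders near (420,230), (389,287) and (462,300), rack bores near (235,219) to (301,211), knock-out post near (299,298), and the tray spanning (146,181) to (213,303).

```bash
cat > h.py <<'E'
import numpy as np, cv2
from scipy.spatial.transform import Rotation as Rot
from station import status, viewer
def ray(d,u,v,z):
    c=-d["R"].T@d["t"]; r=d["R"].T@np.linalg.inv(d["mtx"])@np.array([u,v,1.])
    return (c+r*(z-c[2])/r[2]).round(4)
def proj(d,X):
    p=d["mtx"]@(d["R"]@np.array(X)+d["t"]); return p[:2]/p[2]
def tool():
    s=status.sense(); return np.array(s["tcp_pos"]),Rot.from_euler("xyz",s["tool_rot"]).as_matrix(),s
def snap(n,f=None):
    d=viewer.snapshot(n); 
    if f: cv2.imwrite("pics/"+f,d["image"])
    return d
def plan(target,yaw=None,show=True,pos=None):
    "shift in tool units (0.06 m), tilt/yaw correction rotvec in units (0.08 rad); yaw = world angle of jaw x axis, tool down"
    p,R,s=tool(); v=R.T@(np.array(target)-p)/0.06
    a=np.arctan2(R[1,0],R[0,0]) if yaw is None else yaw
    a0=np.arctan2(R[1,0],R[0,0]); a=a0+(a-a0+np.pi/2)%np.pi-np.pi/2
    x=np.array([np.cos(a),np.sin(a),0]); y=np.array([0,0,-1.]); T=np.c_[x,y,np.cross(x,y)]
    w=Rot.from_matrix(R.T@T).as_rotvec()/0.08
    print("tcp",p.round(4),"jaw yaw",round(a0,3),"F",np.round(s["ft_force"],1),"w",round(s["width"],4),"t",round(s["time_s"],2))
    print("tool shift units",v.round(3),"turn units",w.round(2)); print("tool axes (cols) \n",R.round(3))
E
python3 - <<'E'
from h import *
d=snap("top"); im=d["image"]
hsv=cv2.cvtColor(im,cv2.COLOR_BGR2HSV)
print("tray",[ray(d,u,v,.018)[:2] for u,v in [(160,181),(213,184),(199,303),(146,298)]])
g=cv2.inRange(hsv,(15,100,70),(35,255,255))
for u,v in [(420,230),(389,287),(462,300)]:
    m=np.zeros_like(g);m[v-10:v+11,u-10:u+11]=g[v-10:v+11,u-10:u+11]
    y,x=np.nonzero(m); print("holder guess",ray(d,u,v,.048),len(x),x.mean() if len(x) else 0,y.mean() if len(y) else 0)
for u,v in [(235,219),(257,216),(279,213),(301,211)]: print("hole",ray(d,u,v,.03))
print("post",ray(d,299,298,.05))
b=cv2.inRange(hsv,(100,120,60),(125,255,255));cs=cv2.findContours(b,0,2)[0];c=[c for c in cs if cv2.pointPolygonTest(c,(180,240),False)>0][0]
print("blue rect",cv2.minAreaRect(c)); print(ray(d,*cv2.minAreaRect(c)[0],.018))
a=cv2.resize(im[200:330,360:500],None,fx=4,fy=4,interpolation=2);e=cv2.resize(im[190:330,210:330],None,fx=4,fy=4,interpolation=2)
o=np.zeros((600,800,3),np.uint8);a=cv2.resize(a,(400,371));e=cv2.resize(e,(400,467));o[:371,:400]=a;o[:467,400:]=e;cv2.imwrite("pics/c1.png",o)
plan([.4,-.2,.25])
E
```

```text
tray [array([0.7081, 0.3749]), array([0.704 , 0.2532]), array([0.4332, 0.2673]), array([0.441 , 0.3849])]
holder guess [ 0.6031 -0.2128  0.048 ] 74 420.93243243243245 227.98648648648648
holder guess [ 0.4766 -0.1457  0.048 ] 85 389.22352941176473 285.8941176470588
holder guess [ 0.4529 -0.3016  0.048 ] 84 462.6547619047619 299.2857142857143
hole [0.6211 0.1964 0.03  ]
hole [0.6293 0.1476 0.03  ]
hole [0.6374 0.0987 0.03  ]
hole [0.6432 0.0497 0.03  ]
post [0.4477 0.0466 0.05  ]
blue rect ((179.0755157470703, 241.95660400390625), (50.21921157836914, 120.84650421142578), 7.001267910003662)
[0.5679 0.321  0.018 ]
tcp [ 0.209  -0.5085  0.2309] jaw yaw -1.181 F [-0.4  0.2 -0. ] w 0.0854 t 0.15
tool shift units [-3.547 -0.314  4.899] turn units [-0.   -0.   -0.01]
tool axes (cols) 
 [[ 0.38  -0.     0.925]
 [-0.925  0.001  0.38 ]
 [-0.001 -1.     0.   ]]
```

View pics/c1.png

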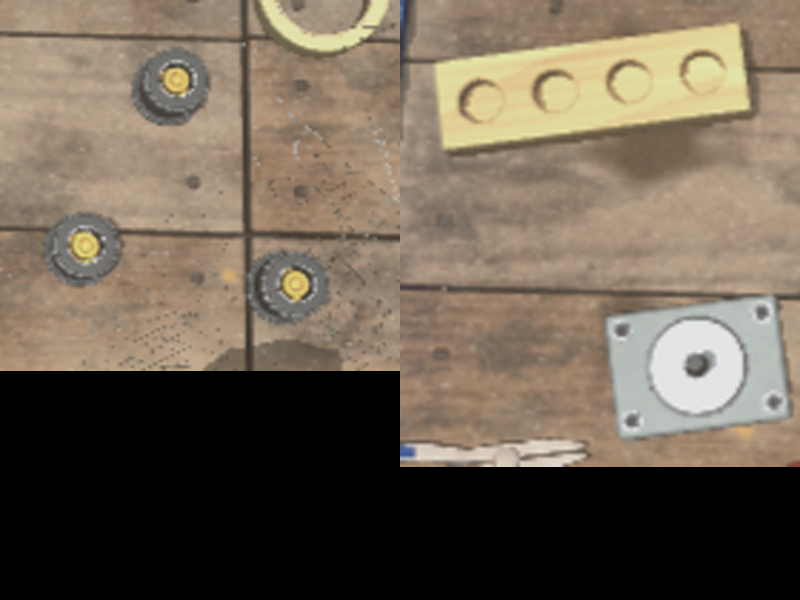

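The crop shows all three holders with gold punches in them, all four bores free, and the block's post upright. I'll move over the middle holder and align the jaws with world x.

Request:
{"api": "carry_out", "payload": {"targets": [[[-0.389,-0.03,0.642],[0,0,0]],[[-0.389,-0.03,0.642],[0,0,0]],[[-0.389,-0.03,0.642],[0,0,0]],[[-0.389,-0.03,0.642],[0,0,0]],[[-0.389,-0.03,0.642],[0,0,0]],[[-0.389,-0.03,0.642],[0,0,0]],[[-0.389,-0.03,0.642],[0,0,0]],[[-0.389,-0.03,0.642],[0,0,0]],[[-0.389,-0.03,0.642],[0,0,0]],[[-0.389,-0.03,0.642],[0,0,0]]], "hand": 0}}

```text
time_s: 1.4
tcp_pos: [0.4773, -0.1451, 0.2493]
tool_rot: [-1.571, 0.0, -1.181]
ft_force: [-0.4, 0.5, 0.3]
width: 0.0857
```

Request:
{"api": "carry_out", "payload": {"targets": [[[0,0,0],[0,-1,0]],[[0,0,0],[0,-1,0]],[[0,0,0],[0,-1,0]],[[0,0,0],[0,-1,0]],[[0,0,0],[0,-1,0]],[[0,0,0],[0,-1,0]],[[0,0,0],[0,-1,0]],[[0,0,0],[0,-1,0]],[[0,0,0],[0,-1,0]],[[0,0,0],[0,-1,0]]]}}

```text
time_s: 2.65
tcp_pos: [0.4765, -0.1464, 0.2491]
tool_rot: [-1.571, 0.001, -0.378]
ft_force: [0.2, 0.2, 0.4]
width: 0.0853
```

Request:
{"api": "carry_out", "payload": {"targets": [[[0,0,0],[0,-1,0]],[[0,0,0],[0,-1,0]],[[0,0,0],[0,-1,0]],[[0,0,0],[0,-1,0]],[[0,0,0],[0,-0.76,0]],[[0,0,0],[0,0,0]],[[0,0,0],[0,0,0]],[[0,0,0],[0,0,0]],[[0,0,0],[0,0,0]],[[0,0,0],[0,0,0]]]}}

```text
time_s: 3.9
tcp_pos: [0.4766, -0.1464, 0.2493]
tool_rot: [-1.571, 0.0, -0.0]
ft_force: [-0.3, -0.4, -0.5]
width: 0.0851
```

```bash
python3 - <<'E'
from h import *
d=snap("wrist","w1.png");plan([.4766,-.147,.1])
print(d["R"].round(3),d["t"],d["mtx"]); p,R,s=tool(); print("TCP px",proj(d,p), "cam in tool", R.T@(-d["R"].T@d["t"]-p), s["joints"].round(3))
E
```

```text
tcp [ 0.4766 -0.1465  0.2493] jaw yaw -0.0 F [-0.8 -0.2 -0.5] w 0.0858 t 3.95
tool shift units [-0.     2.489 -0.009] turn units [-0. -0. -0.]
tool axes (cols) 
 [[ 1. -0.  0.]
 [-0.  0.  1.]
 [-0. -1.  0.]]
[[ 1.     0.     0.   ]
 [ 0.    -0.953  0.304]
 [ 0.    -0.304 -0.953]] [-0.47651699 -0.18519724  0.35132072] [[377.73266703   0.         318.52442766]
 [  0.         377.73266703 233.03037573]
 [  0.           0.           1.        ]]
TCP px [318.80285888 305.03647893] cam in tool [-0.00022599 -0.14178984  0.07686088] [-0.536  0.277  1.401 -0.     1.464 -0.536]
```

View pics/w1.png

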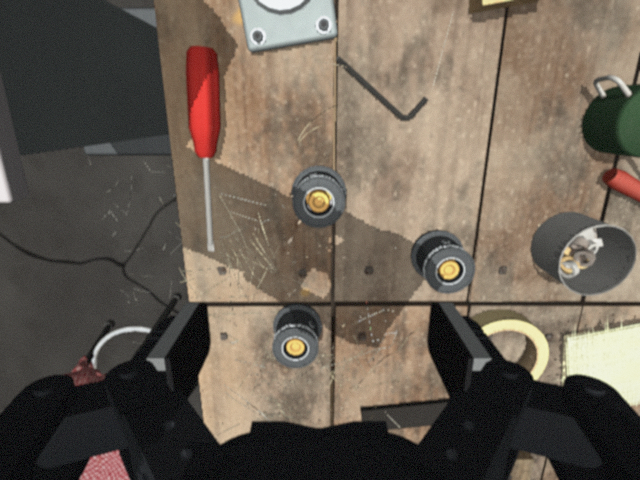

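Wrist view: gold punch tops at (319,200), (449,268) and (295,346). The screwdriver lies to the left of the first one.

```bash
cat >> h.py <<'E'
def gold(d,box,z):
    u0,v0,u1,v1=box; g=cv2.inRange(cv2.cvtColor(d["image"],cv2.COLOR_BGR2HSV),(15,90,60),(35,255,255))
    m=np.zeros_like(g); m[v0:v1,u0:u1]=g[v0:v1,u0:u1]
    c=max(cv2.findContours(m,0,2)[0],key=cv2.contourArea); (u,v),r=cv2.minEnclosingCircle(c)
    p=ray(d,u,v,z); print("gold px",round(u,1),round(v,1),"r",round(r,1),"area",cv2.contourArea(c),"->",p); return p
E
python3 - <<'E'
from h import *
d=snap("wrist");t=snap("top")
for n,(u,v) in dict(A=(319,200),B=(449,268),C=(295,346)).items(): gold(d,(u-22,v-22,u+22,v+22),.048)
for n,(u,v) in dict(A=(389,286),B=(421,228),C=(462,299)).items(): gold(t,(u-9,v-9,u+10,v+10),.048)
w=cv2.inRange(t["image"],(205,205,205),(255,255,255));m=np.zeros_like(w);m[270:330,270:330]=w[270:330,270:330]
c=max(cv2.findContours(m,0,2)[0],key=cv2.contourArea);e=cv2.fitEllipse(cv2.convexHull(c));print("seat",e,ray(t,*e[0],.018))
E
```

```text
gold px 318.1 200.1 r 12.5 area 397.5 -> [ 0.4762 -0.1468  0.048 ]
gold px 448.6 268.9 r 11.1 area 314.0 -> [ 0.6046 -0.2159  0.048 ]
gold px 294.9 346.6 r 10.1 area 252.0 -> [ 0.4518 -0.3046  0.048 ]
gold px 389.0 286.0 r 5.4 area 73.5 -> [ 0.4787 -0.1457  0.048 ]Traceback (most recent call last):
  File "<stdin>", line 4, in <module>
  File "h.py", line 27, in gold
    c=max(cv2.findContours(m,0,2)[0],key=cv2.contourArea); (u,v),r=cv2.minEnclosingCircle(c)
ValueError: max() iterable argument is empty
```

Request:
{"api": "carry_out", "payload": {"targets": [[[0,0.6,0],[0,0,0]],[[0,0.6,0],[0,0,0]],[[0,0.6,0],[0,0,0]],[[0,0.6,0],[0,0,0]],[[0,0.6,0],[0,0,0]],[[0,0.4,0],[0,0,0]],[[0,0.25,0],[0,0,0]],[[0,0.2,0],[0,0,0]],[[0,0,0],[0,0,0]],[[0,0,0],[0,0,0]]]}}

```text
time_s: 5.3
tcp_pos: [0.4769, -0.1466, 0.0189]
tool_rot: [-1.571, -0.001, -0.0]
ft_force: [1.2, 0.6, -0.4]
width: 0.0851
```

Request:
{"api": "carry_out", "payload": {"targets": [[[0,0,0],[0,0,0]],[[0,0,0],[0,0,0]],[[0,0,0],[0,0,0]],[[0,0,0],[0,0,0]],[[0,0,0],[0,0,0]],[[0,0,0],[0,0,0]],[[0,0,0],[0,0,0]],[[0,0,0],[0,0,0]],[[0,0,0],[0,0,0]],[[0,0,0],[0,0,0]]], "hand": 1}}

```text
time_s: 6.55
tcp_pos: [0.4766, -0.1465, 0.0191]
tool_rot: [-1.571, -0.0, -0.0]
ft_force: [-2.0, 0.4, 9.0]
width: 0.0467
```

Request:
{"api": "carry_out", "payload": {"targets": [[[0,-0.4,0],[0,0,0]],[[0,-0.6,0],[0,0,0]],[[0,-0.6,0],[0,0,0]],[[0,-0.6,0],[0,0,0]],[[0,-0.4,0],[0,0,0]],[[0,0,0],[0,0,0]],[[0,0,0],[0,0,0]],[[0,0,0],[0,0,0]],[[0,0,0],[0,0,0]],[[0,0,0],[0,0,0]]]}}

```text
time_s: 7.8
tcp_pos: [0.4765, -0.1464, 0.174]
tool_rot: [-1.57, 0.001, -0.0]
ft_force: [0.3, 0.4, -4.9]
width: 0.0471
```

```bash
python3 - <<'E'
from h import *
t=snap("top");d=snap("wrist","w2.png");p,R,s=tool()
w=cv2.inRange(t["image"],(195,195,195),(255,255,255));m=np.zeros_like(w);m[270:330,270:330]=w[270:330,270:330]
c=max(cv2.findContours(m,0,2)[0],key=cv2.contourArea);e=cv2.fitEllipse(cv2.convexHull(c));print("seat",e,ray(t,*e[0],.018))
plan([.4477,.0466,.14]); print(proj(d,p+[0,0,.03]))
E
```

```text
seat ((298.6632385253906, 299.2760925292969), (27.247848510742188, 27.445858001708984), 10.316519737243652) [0.4472 0.0488 0.018 ]
tcp [ 0.4766 -0.1464  0.1742] jaw yaw -0.0 F [-0.8 -0.4 -4.6] w 0.047 t 7.9
tool shift units [-0.482  0.57   3.217] turn units [-0. -0. -0.]
tool axes (cols) 
 [[ 1. -0.  0.]
 [-0.  0.  1.]
 [-0. -1.  0.]]
[318.8169641  347.48652668]
```

View pics/w2.png

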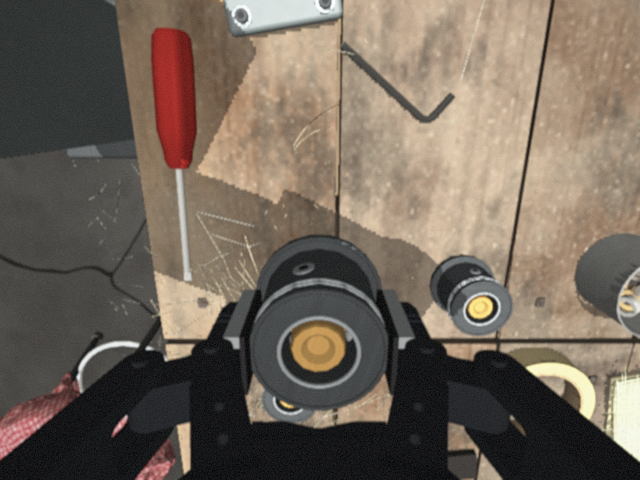

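Wrist view: the holder hangs straight in the jaws, with its punch at (318,347) against an expected (319,347). So it is centred. Next I'll look at the post from nearby.

Request:
{"api": "carry_out", "payload": {"targets": [[[-0.1,0,0.36],[0,0,0]],[[-0.1,0,0.36],[0,0,0]],[[-0.1,0,0.36],[0,0,0]],[[-0.1,0,0.36],[0,0,0]],[[-0.09,0,0.36],[0,0,0]],[[0,0,0],[0,0,0]],[[0,0,0],[0,0,0]],[[0,0,0],[0,0,0]],[[0,0,0],[0,0,0]],[[0,0,0],[0,0,0]]]}}

```text
time_s: 9.15
tcp_pos: [0.4473, -0.0387, 0.1743]
tool_rot: [-1.571, 0.0, -0.001]
ft_force: [-0.1, 0.4, -4.9]
width: 0.0468
```

```bash
python3 - <<'E'
from h import *
d=snap("wrist","w3.png");plan([.4477,.0475,.12]);print(proj(d,[.4477,.0475,.05]),proj(d,[.4477,.0475,.018]))
im=d["image"];g=cv2.cvtColor(im,cv2.COLOR_BGR2GRAY);
u,v=proj(d,[.4477,.0475,.018]).astype(int);m=np.zeros_like(g);b=np.s_[max(v-70,0):v+70,u-70:u+70];m[b]=(im[b].min(2)>205)*255
c=max(cv2.findContours(m,0,2)[0],key=cv2.contourArea);e=cv2.fitEllipse(cv2.convexHull(c));print("seat",e,ray(d,*e[0],.018))
c0=im[max(v-110,0):v+90,u-133:u+134];cv2.imwrite("pics/c3.png",cv2.resize(c0,None,fx=3,fy=3,interpolation=2));print(u-133,max(v-110,0))
E
```

```text
tcp [ 0.4472 -0.0386  0.1743] jaw yaw -0.001 F [ 0.3  0.4 -5.7] w 0.0468 t 9.2
tool shift units [0.007 0.905 1.436] turn units [-0. -0. -0.]
tool axes (cols) 
 [[ 1.    -0.     0.001]
 [-0.001  0.     1.   ]
 [-0.    -1.     0.   ]]
[319.30779732  97.9498026 ] [319.21220217  99.55111027]
seat ((311.8937072753906, 83.13601684570312), (114.3783950805664, 231.70152282714844), 169.29193115234375) [0.4423 0.0589 0.018 ]
186 0
```

View pics/c3.png

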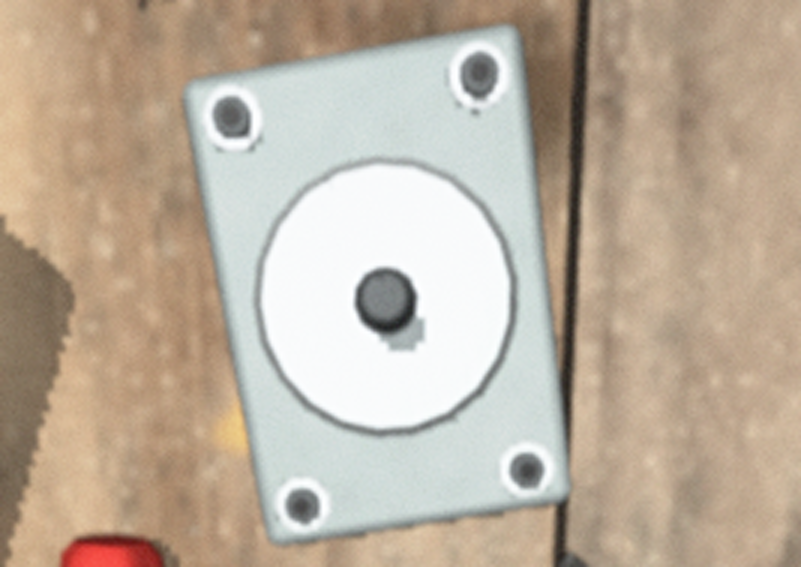

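```bash
python3 - <<'E'
from h import *
d=snap("wrist");p,R,s=tool();im=d["image"]
m=np.zeros((480,640),np.uint8);b=np.s_[85:115,300:330];m[b]=(im[b].max(2)<140)*255
c=max(cv2.findContours(m,0,2)[0],key=cv2.contourArea);print(cv2.boundingRect(c))
print("post",ray(d,314.3,99.3,.05),"seat",ray(d,315,99,.018))
g=gold(d,(270,310,370,400),p[2]+.029);print("tcp",p.round(4),"held offset",(g-p).round(4))
E
```

```text
(305, 90, 20, 22)
post [0.4444 0.0467 0.05  ] seat [0.4445 0.0479 0.018 ]
gold px 318.5 343.2 r 29.2 area 2244.5 -> [ 0.4471 -0.0377  0.2033]
tcp [ 0.4472 -0.0386  0.1743] held offset [-0.0001  0.0009  0.029 ]
```

Request:
{"api": "carry_out", "payload": {"targets": [[[-0.01,0,0.3],[0,0,0]],[[-0.01,0,0.3],[0,0,0]],[[-0.01,0,0.3],[0,0,0]],[[-0.01,0,0.3],[0,0,0]],[[-0.005,0,0.215],[0,0,0]],[[0,0.4,0],[0,0,0]],[[0,0.5,0],[0,0,0]],[[0,0.4,0],[0,0,0]],[[0,0.3,0],[0,0,0]],[[0,0,0],[0,0,0]]]}}

```text
time_s: 10.5
tcp_pos: [0.4441, 0.0465, 0.0776]
tool_rot: [-1.57, 0.002, -0.0]
ft_force: [0.9, -0.3, -4.9]
width: 0.047
```

Request:
{"api": "carry_out", "payload": {"targets": [[[0,0.03,0],[0,0,0]],[[0,0.03,0],[0,0,0]],[[0,0.03,0],[0,0,0]],[[0,0.03,0],[0,0,0]],[[0,0.03,0],[0,0,0]],[[0,0.03,0],[0,0,0]],[[0,0,0],[0,0,0]],[[0,0,0],[0,0,0]],[[0,0,0],[0,0,0]],[[0,0,0],[0,0,0]]]}}

```text
time_s: 11.75
tcp_pos: [0.4443, 0.0467, 0.0674]
tool_rot: [-1.57, 0.001, -0.0]
ft_force: [0.9, 3.6, -8.2]
width: 0.0464
```

Request:
{"api": "carry_out", "payload": {"targets": [[[0,0,0.015],[0,0,0]],[[0,0,0],[0,0,0]],[[0,0,0],[0,0,0]],[[0,0.03,0],[0,0,0]],[[0,0.03,0],[0,0,0]],[[0,0,0],[0,0,0]],[[0,0,0],[0,0,0]],[[0,0,0],[0,0,0]],[[0,0,0],[0,0,0]],[[0,0,0],[0,0,0]]]}}

```text
time_s: 13.0
tcp_pos: [0.4446, 0.0473, 0.0639]
tool_rot: [-1.571, -0.0, -0.0]
ft_force: [-0.4, 1.7, -6.8]
width: 0.0466
```

```bash
python3 - <<'E'
from h import *
plan([.4443,.0475,.06])
d=snap("wrist","w4.png");p=tool()[0];gold(d,(270,310,370,400),p[2]+.029)
E
```

```text
tcp [0.4446 0.0473 0.0639] jaw yaw -0.0 F [-0.4  1.7 -6.8] w 0.0466 t 13.0
tool shift units [-0.005  0.066  0.003] turn units [ 0. -0.  0.]
tool axes (cols) 
 [[ 1.  0.  0.]
 [-0. -0.  1.]
 [ 0. -1. -0.]]
gold px 318.0 343.1 r 29.1 area 2222.0 -> [0.4443 0.0483 0.0929]
```

View pics/w4.png

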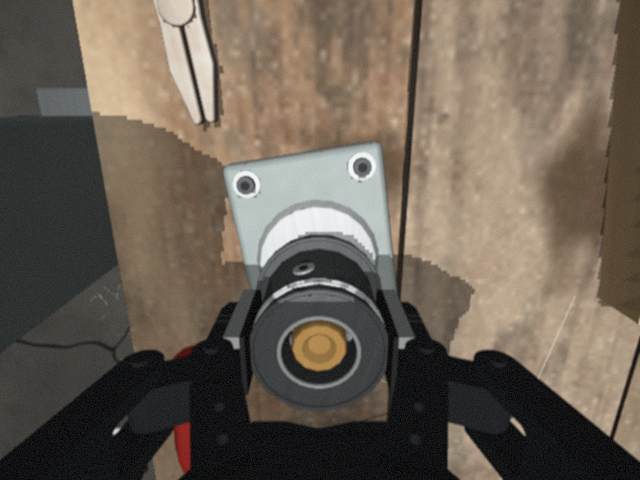

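The holder has not shifted in the jaws and its underside is below the post tip, so the post is in the hole. Pressing down.

Request:
{"api": "carry_out", "payload": {"targets": [[[0,0.04,0],[0,0,0]],[[0,0.04,0],[0,0,0]],[[0,0.04,0],[0,0,0]],[[0,0.04,0],[0,0,0]],[[0,0.04,0],[0,0,0]],[[0,0.04,0],[0,0,0]],[[0,0.04,0],[0,0,0]],[[0,0.04,0],[0,0,0]],[[0,0.04,0],[0,0,0]],[[0,0.04,0],[0,0,0]]]}}

```text
time_s: 14.3
tcp_pos: [0.4446, 0.0473, 0.0398]
tool_rot: [-1.571, -0.0, -0.0]
ft_force: [0.3, 1.8, 0.9]
width: 0.0465
```

Request:
{"api": "carry_out", "payload": {"targets": [[[0,0.03,0],[0,0,0]],[[0,0.03,0],[0,0,0]],[[0,0.02,0],[0,0,0]],[[0,0.02,0],[0,0,0]],[[0,0,0],[0,0,0]],[[0,0,0],[0,0,0]],[[0,0,0],[0,0,0]],[[0,0,0],[0,0,0]],[[0,0,0],[0,0,0]],[[0,0,0],[0,0,0]]]}}

```text
time_s: 15.55
tcp_pos: [0.4446, 0.0474, 0.0369]
tool_rot: [-1.571, -0.002, 0.0]
ft_force: [-11.8, 3.1, 48.5]
width: 0.0471
```

```bash
python3 - <<'E'
from h import *
d=snap("wrist","w5.png");p=tool()[0];gold(d,(220,200,420,440),.018+.073)
plan([.4443,.0475,.037])
E
```

```text
gold px 318.5 374.5 r 53.6 area 6417.5 -> [0.4444 0.0553 0.091 ]
tcp [0.4446 0.0474 0.0369] jaw yaw 0.0 F [-12.2   3.4  48.6] w 0.0468 t 15.6
tool shift units [-0.005 -0.001  0.002] turn units [ 0.01 -0.    0.03]
tool axes (cols) 
 [[ 1.     0.002 -0.   ]
 [ 0.    -0.001  1.   ]
 [ 0.002 -1.    -0.001]]
```

View pics/w5.png

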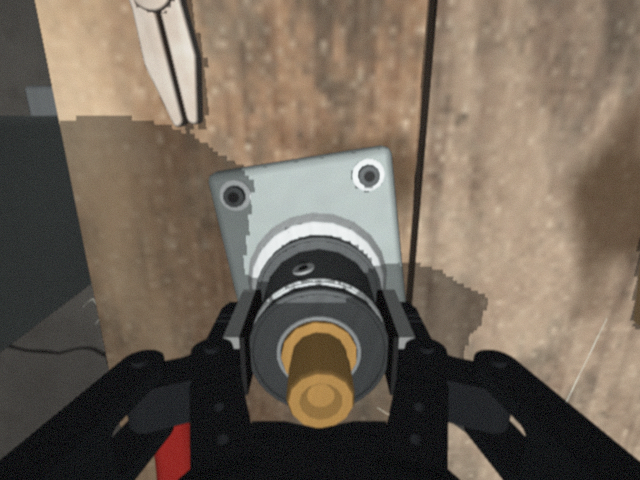

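The punch is driven out: its shank stands above the rim, top at (320,397), and the holder is on the seat at 48 N. Opening, rising and gripping the shank.

Request:
{"api": "carry_out", "payload": {"targets": [[[0,0,0],[0,0,0]],[[0,0,0],[0,0,0]],[[0,0,0],[0,0,0]],[[0,0,0],[0,0,0]],[[0,0,0],[0,0,0]],[[0,0,0],[0,0,0]],[[0,-0.2,0],[0,0,0]],[[0,-0.2,0],[0,0,0]],[[0,-0.2,0],[0,0,0]],[[0,0,0],[0,0,0]]], "hand": 0}}

```text
time_s: 16.85
tcp_pos: [0.445, 0.0473, 0.0711]
tool_rot: [-1.571, -0.002, -0.0]
ft_force: [0.1, 0.0, 0.8]
width: 0.0853
```

Request:
{"api": "carry_out", "payload": {"targets": [[[0,0,0],[0,0,0]],[[0,0,0],[0,0,0]],[[0,0,0],[0,0,0]],[[0,0,0],[0,0,0]],[[0,0,0],[0,0,0]],[[0,0,0],[0,0,0]],[[0,0,0],[0,0,0]],[[0,0,0],[0,0,0]],[[0,0,0],[0,0,0]],[[0,0,0],[0,0,0]]], "hand": 1}}

```text
time_s: 18.1
tcp_pos: [0.4446, 0.0474, 0.0699]
tool_rot: [-1.571, -0.0, -0.0]
ft_force: [0.0, 0.2, 1.8]
width: 0.0178
```

Request:
{"api": "carry_out", "payload": {"targets": [[[0,-0.1,0],[0,0,0]],[[0,-0.2,0],[0,0,0]],[[0,-0.3,0],[0,0,0]],[[0,-0.4,0],[0,0,0]],[[0,-0.4,0],[0,0,0]],[[0,-0.3,0],[0,0,0]],[[0.5,0,0],[0,0,0]],[[0.5,0,0],[0,0,0]],[[0.5,0,0],[0,0,0]],[[0.5,0,0],[0,0,0]]]}}

```text
time_s: 19.35
tcp_pos: [0.5653, 0.0473, 0.1727]
tool_rot: [-1.571, -0.0, -0.0]
ft_force: [-0.5, -0.2, -0.7]
width: 0.0179
```

Request:
{"api": "carry_out", "payload": {"targets": [[[0.5,0,0],[0,0,0]],[[0.5,0,0],[0,0,0]],[[0,0,0],[0,0,0]],[[0,0,0],[0,0,0]],[[0,0,0],[0,0,0]],[[0,0,0],[0,0,0]],[[0,0,0],[0,0,0]],[[0,0,0],[0,0,0]],[[0,0,0],[0,0,0]],[[0,0,0],[0,0,0]]]}}

```text
time_s: 20.6
tcp_pos: [0.6245, 0.0473, 0.1719]
tool_rot: [-1.571, 0.0, -0.0]
ft_force: [-0.1, 0.5, -0.3]
width: 0.018
```

```bash
python3 - <<'E'
from h import *
d=snap("wrist","w6.png");p=tool()[0];gold(d,(220,200,420,440),p[2]+.02)
plan([.633,.0487,.1]); print([proj(d,X).round(1) for X in [[.6211,.1964,.03],[.6293,.1476,.03],[.6374,.0987,.03],[.6432,.0497,.03]]])
E
```

```text
gold px 317.5 311.0 r 46.0 area 3855.5 -> [0.6241 0.0557 0.1919]
tcp [0.6245 0.0473 0.1719] jaw yaw -0.0 F [-0.1  0.1 -1.3] w 0.018 t 20.65
tool shift units [0.141 1.198 0.023] turn units [ 0.  0. -0.]
tool axes (cols) 
 [[ 1. -0.  0.]
 [-0. -0.  1.]
 [-0. -1. -0.]]
[array([313.5,  -2.6]), array([325.5,  77.4]), array([336.1, 149. ]), array([342.7, 213.5])]
```

View pics/w6.png

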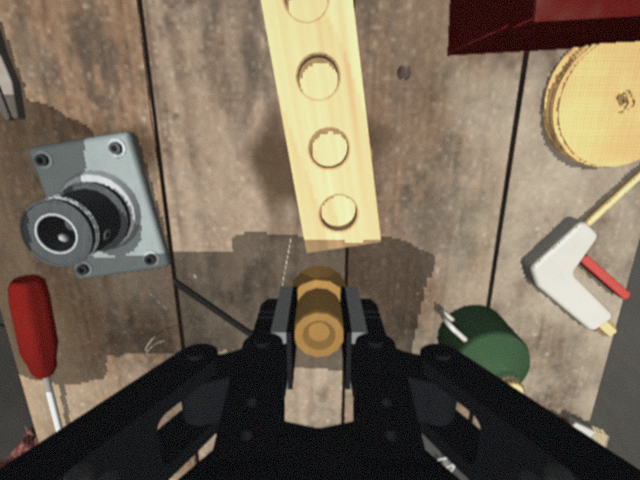

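Wrist view: empty holder on the block at (60,230), bore mouths at about (319,77), (329,148) and (338,211), and the held punch top at (319,333). I'll fit the bores.

```bash
python3 - <<'E'
from h import *
d=snap("wrist");p=tool()[0];im=d["image"]
for z in (.019,.02,.021): print("exp top",proj(d,p+[0,0,z]))
g=cv2.GaussianBlur(cv2.cvtColor(im,cv2.COLOR_BGR2GRAY),(0,0),1)
for u,v in [(319,77),(329,148),(338,211)]:
    r=g[v-28:v+28,u-28:u+28]; r4=cv2.resize(r,None,fx=4,fy=4,interpolation=2)
    c=cv2.HoughCircles(r4,cv2.HOUGH_GRADIENT,1,200,param1=80,param2=15,minRadius=60,maxRadius=100)
    if c is not None:
        x,y,R=c[0][0]/4; x+=u-28;y+=v-28; print("hough",x,y,R,ray(d,x,y,.03), "edge",ray(d,x+R,y,.03)[0]-ray(d,x-R,y,.03)[0])
r=im[:250,240:400];cv2.imwrite("pics/c6.png",cv2.resize(r[45:245],None,fx=3,fy=3,interpolation=2))
E
```

```text
exp top [318.85594048 329.85618039]
exp top [318.85896624 331.34061964]
exp top [318.86203365 332.84549433]
hough 317.625 73.125 20.425 [0.6238 0.1504 0.03  ] edge 0.02839999999999998
hough 328.125 147.125 18.45 [0.6315 0.1001 0.03  ] edge 0.027200000000000002
hough 338.375 210.375 16.2 [0.6398 0.0522 0.03  ] edge 0.02510000000000001
```

View pics/c6.png

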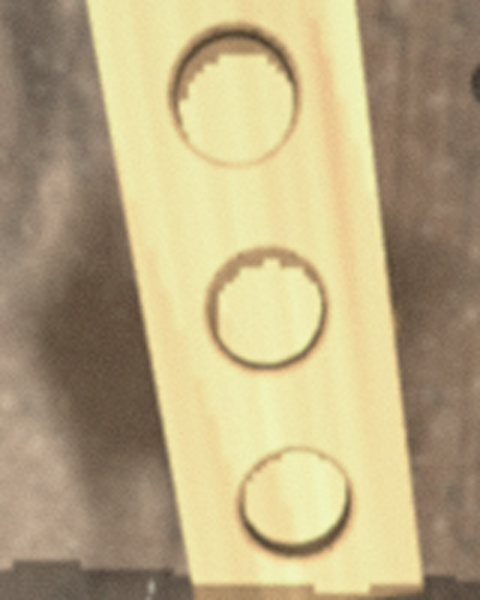

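Request:
{"api": "carry_out", "payload": {"targets": [[[0.05,0,0.3],[0,0,0]],[[0.05,0,0.3],[0,0,0]],[[0.025,0,0.27],[0,0,0]],[[0,0.4,0],[0,0,0]],[[0,0.5,0],[0,0,0]],[[0,0.5,0],[0,0,0]],[[0,0.4,0],[0,0,0]],[[0,0.15,0],[0,0,0]],[[0,0,0],[0,0,0]],[[0,0,0],[0,0,0]]]}}

```text
time_s: 21.95
tcp_pos: [0.6327, 0.0997, 0.0561]
tool_rot: [-1.571, -0.002, -0.0]
ft_force: [0.5, -0.7, -2.3]
width: 0.0181
```

Request:
{"api": "carry_out", "payload": {"targets": [[[0,0.04,0],[0,0,0]],[[0,0.04,0],[0,0,0]],[[0,0.04,0],[0,0,0]],[[0,0.04,0],[0,0,0]],[[0,0,0],[0,0,0]],[[0,0,0],[0,0,0]],[[0,0,0],[0,0,0]],[[0,0,0],[0,0,0]],[[0,0,0],[0,0,0]],[[0,0,0],[0,0,0]]]}}

```text
time_s: 23.2
tcp_pos: [0.632, 0.0996, 0.0453]
tool_rot: [-1.571, 0.0, -0.0]
ft_force: [-0.5, 1.3, -1.2]
width: 0.0176
```

```bash
python3 - <<'E'
from h import *
d=snap("wrist","w7.png");plan([.632,.0997,.034])
E
```

```text
tcp [0.632  0.0996 0.0453] jaw yaw -0.0 F [ 0.6  1.8 -1.6] w 0.0177 t 23.25
tool shift units [0.    0.188 0.002] turn units [-0. -0. -0.]
tool axes (cols) 
 [[ 1. -0.  0.]
 [-0.  0.  1.]
 [-0. -1.  0.]]
```

View pics/w7.png

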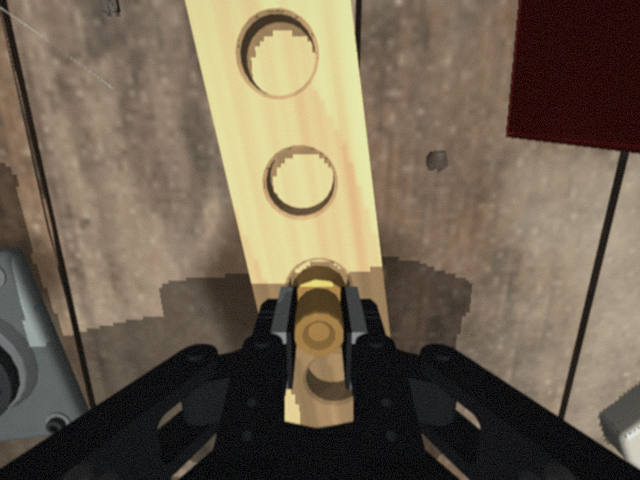

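Punch foot is just inside the third bore. Mouths of the other two are at (300,180) and (277,53). Lowering and releasing.

Request:
{"api": "carry_out", "payload": {"targets": [[[0,0.04,0],[0,0,0]],[[0,0.04,0],[0,0,0]],[[0,0.04,0],[0,0,0]],[[0,0.04,0],[0,0,0]],[[0,0.03,0],[0,0,0]],[[0,0,0],[0,0,0]],[[0,0,0],[0,0,0]],[[0,0,0],[0,0,0]],[[0,0,0],[0,0,0]],[[0,0,0],[0,0,0]]]}}

```text
time_s: 24.5
tcp_pos: [0.632, 0.0995, 0.0339]
tool_rot: [-1.571, 0.0, -0.0]
ft_force: [-0.8, 1.3, -1.4]
width: 0.0179
```

```bash
python3 - <<'E'
from h import *
d=snap("wrist");p=tool()[0]
# holes measured from w7 (tcp .6320,.0996,.0453): shift the camera by the move made since
d7=dict(d);c=-d["R"].T@d["t"]+np.array([.6320,.0996,.0453])-p;d7["t"]=-d["R"]@c
print("hole1",ray(d7,300.5,180.5,.03),"hole0",ray(d7,277.5,53,.03))
gold(d,(295,270,345,370),.054); plan([.632,.0997,.034])
E
```

```text
hole1 [0.6243 0.1494 0.03  ] hole0 [0.6163 0.198  0.03  ]
gold px 319.5 319.5 r 55.2 area 4541.5 -> [0.6322 0.1045 0.054 ]
tcp [0.632  0.0995 0.0339] jaw yaw -0.0 F [-1.   2.9 -2.1] w 0.0179 t 24.55
tool shift units [ 0.001 -0.002  0.003] turn units [-0. -0. -0.]
tool axes (cols) 
 [[ 1. -0.  0.]
 [-0.  0.  1.]
 [-0. -1.  0.]]
```

Request:
{"api": "carry_out", "payload": {"targets": [[[0,0.02,0],[0,0,0]],[[0,0,0],[0,0,0]],[[0,0,0],[0,0,0]],[[0,0,0],[0,0,0]],[[0,0,0],[0,0,0]],[[0,0,0],[0,0,0]],[[0,0,0],[0,0,0]],[[0,-0.3,0],[0,0,0]],[[0,-0.5,0],[0,0,0]],[[0,-0.5,0],[0,0,0]]], "hand": 0}}

```text
time_s: 25.8
tcp_pos: [0.6322, 0.0995, 0.1129]
tool_rot: [-1.571, -0.001, -0.0]
ft_force: [0.1, -0.4, -0.5]
width: 0.0853
```

```bash
python3 - <<'E'
from h import *
d=snap("wrist");p=tool()[0];print(proj(d,[.632,.0996,.054]));u,v=proj(d,[.632,.0996,.054]).astype(int)
cv2.imwrite("pics/c8.png",cv2.resize(d["image"][v-100:v+100,u-130:u+130],None,fx=3,fy=3,interpolation=2))
plan([.4445,.0473,.11])
E
```

```text
[318.17781346 254.54013624]
tcp [0.6339 0.0996 0.1175] jaw yaw -0.0 F [2.2 0.8 4. ] w 0.0854 t 25.85
tool shift units [-3.158  0.098 -0.871] turn units [ 0.  -0.   0.1]
tool axes (cols) 
 [[ 1.     0.008  0.   ]
 [-0.    -0.     1.   ]
 [ 0.008 -1.    -0.   ]]
```

View pics/c8.png

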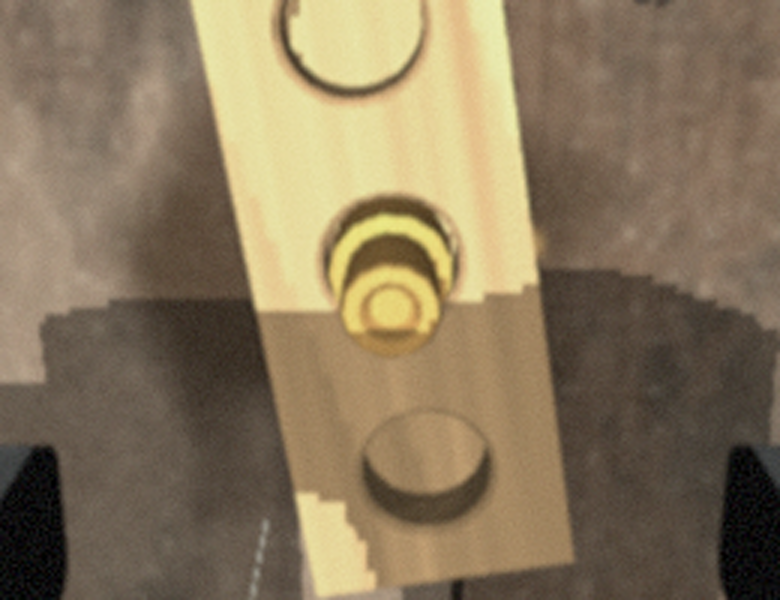

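The punch stands upright, down in the bore at crop (390,280). Going back for the empty holder.

Request:
{"api": "carry_out", "payload": {"targets": [[[-0.4,0,-0.11],[0,0,0]],[[-0.4,0,-0.11],[0,0,0]],[[-0.4,0,-0.11],[0,0,0]],[[-0.4,0,-0.11],[0,0,0]],[[-0.4,0,-0.11],[0,0,0]],[[-0.4,0,-0.11],[0,0,0]],[[-0.4,0,-0.11],[0,0,0]],[[-0.325,0,-0.1],[0,0,0]],[[0,0,0],[0,0,0]],[[0,0,0],[0,0,0]]]}}

```text
time_s: 27.1
tcp_pos: [0.4456, 0.0473, 0.1114]
tool_rot: [-1.571, -0.002, -0.0]
ft_force: [0.8, -0.3, -0.3]
width: 0.0856
```

```bash
python3 - <<'E'
from h import *
plan([.4445,.0473,.037])
d=snap("top")
for n,(u,v) in dict(B=(421,228),C=(462,299)).items():
  try: gold(d,(u-40,v-30,u+40,v+30),.048)
  except Exception as e: print(n,"none")
E
```

```text
tcp [0.4456 0.0473 0.1114] jaw yaw -0.0 F [ 0.8 -0.3 -0.3] w 0.0856 t 27.1
tool shift units [-0.02  1.24 -0.  ] turn units [ 0.   -0.    0.02]
tool axes (cols) 
 [[ 1.     0.002  0.   ]
 [-0.    -0.     1.   ]
 [ 0.002 -1.    -0.   ]]
gold px 420.8 228.0 r 5.2 area 61.5 -> [ 0.6076 -0.2145  0.048 ]
gold px 462.5 299.0 r 5.6 area 71.0 -> [ 0.4551 -0.3027  0.048 ]
```

Request:
{"api": "carry_out", "payload": {"targets": [[[-0.02,0.4,0],[0,0,0]],[[0,0.4,0],[0,0,0]],[[0,0.3,0],[0,0,0]],[[0,0.14,0],[0,0,0]],[[0,0,0],[0,0,0]],[[0,0,0],[0,0,0]],[[0,0,0],[0,0,0]],[[0,0,0],[0,0,0]],[[0,0,0],[0,0,0]],[[0,0,0],[0,0,0]]]}}

```text
time_s: 28.4
tcp_pos: [0.4434, 0.0473, 0.0364]
tool_rot: [-1.571, -0.0, -0.0]
ft_force: [0.4, -0.2, 0.4]
width: 0.0852
```

Request:
{"api": "carry_out", "payload": {"targets": [[[0,0,0],[0,0,0]],[[0,0,0],[0,0,0]],[[0,0,0],[0,0,0]],[[0,0,0],[0,0,0]],[[0,0,0],[0,0,0]],[[0,0,0],[0,0,0]],[[0,0,0],[0,0,0]],[[0,-0.2,0],[0,0,0]],[[0,-0.3,0],[0,0,0]],[[0,-0.3,0],[0,0,0]]], "hand": 1}}

```text
time_s: 29.65
tcp_pos: [0.4429, 0.0474, 0.0851]
tool_rot: [-1.571, 0.001, -0.0]
ft_force: [0.2, 0.2, -4.3]
width: 0.047
```

Request:
{"api": "carry_out", "payload": {"targets": [[[0,-0.4,0],[0,0,0]],[[0,-0.35,0],[0,0,0]],[[0.2,0,0.3],[0,0,0]],[[0.45,0,0.6],[0,0,0]],[[0.5,0,0.6],[0,0,0]],[[0.5,0,0.7],[0,0,0]],[[0.5,0,0.7],[0,0,0]],[[0.5,0,0.6],[0,0,0]],[[0.475,0,0.6],[0,0,0]],[[0.3,0,0.395],[0,0,0]]]}}

```text
time_s: 30.9
tcp_pos: [0.6491, 0.3184, 0.1288]
tool_rot: [-1.571, 0.002, 0.001]
ft_force: [0.4, -0.5, -3.4]
width: 0.0467
```

```bash
python3 - <<'E'
from h import *
d=snap("wrist","w9.png");plan([.65,.317,.0225])
E
```

```text
tcp [0.65   0.3206 0.1283] jaw yaw 0.002 F [-3.9 -0.6 -4.6] w 0.0472 t 30.95
tool shift units [ 0.     1.763 -0.062] turn units [-0.01 -0.   -0.01]
tool axes (cols) 
 [[ 1.    -0.001 -0.002]
 [ 0.002  0.001  1.   ]
 [-0.001 -1.     0.001]]
```

View pics/w9.png

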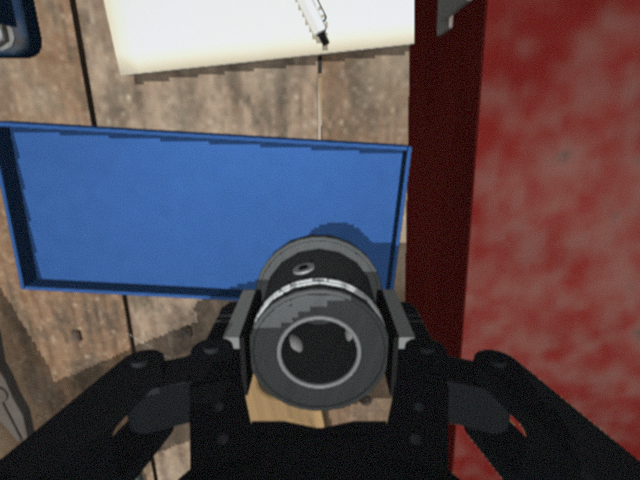

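Wrist view: the holder hangs straight above the tray's far end, but the red toolbox face is right beside the tray (edge at px 410). I'll check the geometry and use slots farther from it.

```bash
python3 - <<'E'
from h import *
d=snap("wrist")
print("tray corners",ray(d,23,290,.018),ray(d,0,123,.018),ray(d,411,147,.018),"near-right edge",ray(d,392,290,.018), "toolbox foot",ray(d,408,260,0)); plan([.625,.319,.0225])
E
```

```text
tray corners [0.4326 0.2727 0.018 ] [0.4455 0.3908 0.018 ] [0.7102 0.3764 0.018 ] near-right edge [0.7041 0.2735 0.018 ] toolbox foot [0.7187 0.29   0.    ]
tcp [0.6491 0.319  0.1282] jaw yaw 0.002 F [-0.4  0.1 -4.5] w 0.047 t 31.0
tool shift units [-0.399  1.762  0.   ] turn units [ 0.    0.   -0.02]
tool axes (cols) 
 [[ 1.    -0.001 -0.002]
 [ 0.002 -0.     1.   ]
 [-0.001 -1.    -0.   ]]
```

Request:
{"api": "carry_out", "payload": {"targets": [[[-0.15,0.1,0.03],[0,0,0]],[[0,0.3,0],[0,0,0]],[[0,0.4,0],[0,0,0]],[[0,0.4,0],[0,0,0]],[[0,0.3,0],[0,0,0]],[[0,0.15,0],[0,0,0]],[[0,0.06,0],[0,0,0]],[[0,0.04,0],[0,0,0]],[[0,0,0],[0,0,0]],[[0,0,0],[0,0,0]]]}}

```text
time_s: 32.25
tcp_pos: [0.6401, 0.3189, 0.0248]
tool_rot: [-1.571, -0.001, -0.0]
ft_force: [0.1, 0.2, -4.0]
width: 0.0468
```

```bash
python3 - <<'E'
from h import *
plan([.64,.32,.022])
E
```

```text
tcp [0.6401 0.3189 0.0248] jaw yaw -0.0 F [ 0.1  0.2 -4. ] w 0.0468 t 32.25
tool shift units [-0.002  0.047  0.018] turn units [-0.    0.    0.01]
tool axes (cols) 
 [[ 1.     0.001  0.   ]
 [-0.     0.     1.   ]
 [ 0.001 -1.     0.   ]]
```

Request:
{"api": "carry_out", "payload": {"targets": [[[0,0.03,0],[0,0,0]],[[0,0.02,0],[0,0,0]],[[0,0.01,0],[0,0,0]],[[0,0,0],[0,0,0]],[[0,0,0],[0,0,0]],[[0,0,0],[0,0,0]],[[0,0,0],[0,0,0]],[[0,0,0],[0,0,0]],[[0,0,0],[0,0,0]],[[0,0,0],[0,0,0]]]}}

```text
time_s: 33.5
tcp_pos: [0.6399, 0.3189, 0.022]
tool_rot: [-1.571, -0.001, -0.0]
ft_force: [-3.1, -1.3, 5.2]
width: 0.0469
```

Request:
{"api": "carry_out", "payload": {"targets": [[[0,0,0],[0,0,0]],[[0,0,0],[0,0,0]],[[0,0,0],[0,0,0]],[[0,0,0],[0,0,0]],[[0,0,0],[0,0,0]],[[0,0,0],[0,0,0]],[[0,-0.2,0],[0,0,0]],[[0,-0.4,0],[0,0,0]],[[0,-0.6,0],[0,0,0]],[[0,-0.6,0],[0,0,0]]], "hand": 0.3}}

```text
time_s: 34.75
tcp_pos: [0.6399, 0.3188, 0.1308]
tool_rot: [-1.571, -0.001, -0.0]
ft_force: [-0.3, -0.2, 0.4]
width: 0.0595
```

Request:
{"api": "carry_out", "payload": {"targets": [[[0,-0.6,0],[0,0,0]],[[0,-0.6,0],[0,0,0]],[[0,-0.2,-0.5],[0,0,0]],[[0,0,-0.9],[0,0,0]],[[-0.05,0,-0.9],[0,0,0]],[[-0.1,0,-0.9],[0,0,0]],[[-0.1,0,-0.9],[0,0,0]],[[-0.1,0,-0.9],[0,0,0]],[[-0.1,0,-0.9],[0,0,0]],[[-0.1,0,-0.9],[0,0,0]]], "hand": 0}}

```text
time_s: 36.0
tcp_pos: [0.6064, -0.0909, 0.2139]
tool_rot: [-1.571, -0.001, -0.0]
ft_force: [0.2, -0.6, 0.7]
width: 0.086
```

```bash
python3 - <<'E'
from h import *
d=snap("top","t10.png"); plan([.6046,-.2155,.15])
for n,(u,v) in dict(B=(421,228),C=(462,299)).items():
  try: gold(d,(u-40,v-30,u+40,v+30),.048)
  except Exception as e: print(n,"none")
E
```

```text
tcp [ 0.6059 -0.097   0.2136] jaw yaw -0.005 F [ 0.2 -5.4  0.6] w 0.0855 t 36.05
tool shift units [-0.012  1.067 -1.971] turn units [ 0.04 -0.    0.01]
tool axes (cols) 
 [[ 1.     0.001  0.005]
 [-0.005 -0.003  1.   ]
 [ 0.001 -1.    -0.003]]
gold px 420.5 228.5 r 5.1 area 61.0 -> [ 0.6065 -0.2139  0.048 ]
gold px 462.5 299.0 r 5.6 area 71.0 -> [ 0.4551 -0.3027  0.048 ]
```

Request:
{"api": "carry_out", "payload": {"targets": [[[0,0,-0.5],[0,0,0]],[[0,0,-0.6],[0,0,0]],[[0,0.2,-0.5],[0,0,0]],[[0,0.2,-0.3],[0,0,0]],[[0,0.1,0],[0,0,0]],[[0,0,0],[0,0,0]],[[0,0,0],[0,0,0]],[[0,0,0],[0,0,0]],[[0,0,0],[0,0,0]],[[0,0,0],[0,0,0]]]}}

```text
time_s: 37.3
tcp_pos: [0.6068, -0.2031, 0.1828]
tool_rot: [-1.571, -0.0, -0.0]
ft_force: [0.1, -0.1, -0.5]
width: 0.0853
```

```bash
python3 - <<'E'
from h import *
d=snap("wrist"); u,v=proj(d,[.604,-.2155,.048]).astype(int);g=gold(d,(u-40,v-40,u+40,v+40),.048)
plan([g[0],g[1],.018])
E
```

```text
gold px 316.5 234.0 r 15.0 area 555.5 -> [ 0.6052 -0.2152  0.048 ]
tcp [ 0.6068 -0.2031  0.1828] jaw yaw -0.0 F [-0.4  0.  -0.5] w 0.0855 t 37.35
tool shift units [-0.027  2.747 -0.201] turn units [ 0. -0.  0.]
tool axes (cols) 
 [[ 1.  0.  0.]
 [-0. -0.  1.]
 [ 0. -1. -0.]]
```

Request:
{"api": "carry_out", "payload": {"targets": [[[-0.027,0.2,-0.19],[0,0,0]],[[0,0.5,0],[0,0,0]],[[0,0.6,0],[0,0,0]],[[0,0.6,0],[0,0,0]],[[0,0.45,0],[0,0,0]],[[0,0.25,0],[0,0,0]],[[0,0.13,0],[0,0,0]],[[0,0,0],[0,0,0]],[[0,0,0],[0,0,0]],[[0,0,0],[0,0,0]]]}}

```text
time_s: 38.6
tcp_pos: [0.6055, -0.2147, 0.0197]
tool_rot: [-1.571, -0.001, -0.0]
ft_force: [-0.6, -0.2, -0.1]
width: 0.0854
```

Request:
{"api": "carry_out", "payload": {"targets": [[[0,0,0],[0,0,0]],[[0,0,0],[0,0,0]],[[0,0,0],[0,0,0]],[[0,0,0],[0,0,0]],[[0,0,0],[0,0,0]],[[0,0,0],[0,0,0]],[[0,0,0],[0,0,0]],[[0,0,0],[0,0,0]],[[0,0,0],[0,0,0]],[[0,0,0],[0,0,0]]], "hand": 1}}

```text
time_s: 39.85
tcp_pos: [0.6054, -0.2146, 0.0196]
tool_rot: [-1.571, -0.001, -0.0]
ft_force: [-1.3, 1.4, 5.9]
width: 0.0472
```

Request:
{"api": "carry_out", "payload": {"targets": [[[0,-0.2,0],[0,0,0]],[[0,-0.4,0],[0,0,0]],[[0,-0.5,0],[0,0,0]],[[0,-0.4,0],[0,0,0]],[[0,-0.2,0],[0,0,0]],[[0,0,0],[0,0,0]],[[0,0,0],[0,0,0]],[[0,0,0],[0,0,0]],[[0,0,0],[0,0,0]],[[0,0,0],[0,0,0]]]}}

```text
time_s: 41.1
tcp_pos: [0.6051, -0.2145, 0.1207]
tool_rot: [-1.571, 0.0, -0.0]
ft_force: [-0.7, 0.5, -5.3]
width: 0.047
```

```bash
python3 - <<'E'
from h import *
d=snap("wrist"); p=tool()[0];g=gold(d,(270,310,370,400),p[2]+.029);print("offset",(g-p).round(4))
plan([.4445,.0468,.0775])
E
```

```text
gold px 318.7 345.0 r 28.9 area 2247.0 -> [ 0.6051 -0.2142  0.1498]
offset [-0.      0.0004  0.029 ]
tcp [ 0.6051 -0.2146  0.1208] jaw yaw -0.0 F [-0.  -0.4 -4.8] w 0.0471 t 41.15
tool shift units [-2.678  0.722  4.356] turn units [-0. -0. -0.]
tool axes (cols) 
 [[ 1. -0.  0.]
 [-0.  0.  1.]
 [-0. -1.  0.]]
```

Request:
{"api": "carry_out", "payload": {"targets": [[[-0.15,0,0.25],[0,0,0]],[[-0.3,0,0.5],[0,0,0]],[[-0.35,0,0.55],[0,0,0]],[[-0.35,0,0.55],[0,0,0]],[[-0.35,0,0.55],[0,0,0]],[[-0.35,0,0.55],[0,0,0]],[[-0.35,0,0.55],[0,0,0]],[[-0.28,0,0.5],[0,0,0]],[[-0.197,0,0.373],[0,0,0]],[[0,0,0],[0,0,0]]]}}

```text
time_s: 42.4
tcp_pos: [0.4439, 0.049, 0.1213]
tool_rot: [-1.571, -0.0, 0.002]
ft_force: [-0.4, -1.3, -4.9]
width: 0.0467
```

Request:
{"api": "carry_out", "payload": {"targets": [[[0,0.2,0],[0,0,0]],[[0,0.25,0],[0,0,0]],[[0,0.2,0],[0,0,0]],[[0,0.05,0],[0,0,0]],[[0,0.03,0],[0,0,0]],[[0,0.03,0],[0,0,0]],[[0,0.03,0],[0,0,0]],[[0,0.03,0],[0,0,0]],[[0,0.03,0],[0,0,0]],[[0,0,0],[0,0,0]]]}}

```text
time_s: 43.65
tcp_pos: [0.4445, 0.0479, 0.0698]
tool_rot: [-1.571, 0.0, -0.0]
ft_force: [0.3, 0.3, -4.2]
width: 0.047
```

```bash
python3 - <<'E'
from h import *
d=snap("wrist"); p=tool()[0];g=gold(d,(270,310,370,400),p[2]+.029);print("offset",(g-p).round(4))
plan([.4445,.0478,.037])
E
```

```text
gold px 318.5 344.3 r 29.2 area 2191.5 -> [0.4444 0.0484 0.0989]
offset [-0.0002  0.0006  0.029 ]
tcp [0.4446 0.0478 0.0699] jaw yaw -0.0 F [ 0.   0.8 -4.3] w 0.0471 t 43.7
tool shift units [-0.002  0.548 -0.001] turn units [-0. -0. -0.]
tool axes (cols) 
 [[ 1. -0.  0.]
 [-0.  0.  1.]
 [-0. -1.  0.]]
```

Request:
{"api": "carry_out", "payload": {"targets": [[[0,0.025,0],[0,0,0]],[[0,0.025,0],[0,0,0]],[[0,0.025,0],[0,0,0]],[[0,0.025,0],[0,0,0]],[[0,0,0],[0,0,0]],[[0,0,0],[0,0,0]],[[0,0,0],[0,0,0]],[[0,0,0],[0,0,0]],[[0,0,0],[0,0,0]],[[0,0,0],[0,0,0]]]}}

```text
time_s: 44.95
tcp_pos: [0.4445, 0.0479, 0.0639]
tool_rot: [-1.571, 0.0, -0.0]
ft_force: [0.4, 3.1, -7.5]
width: 0.0469
```

```bash
python3 - <<'E'
from h import *
d=snap("wrist"); p=tool()[0];g=gold(d,(270,310,370,400),p[2]+.029);print("offset",(g-p).round(4))
plan([.4445,.0478,.037])
E
```

```text
gold px 318.5 344.8 r 29.0 area 2190.0 -> [0.4444 0.0482 0.0929]
offset [-0.0002  0.0004  0.029 ]
tcp [0.4446 0.0478 0.0639] jaw yaw -0.0 F [ 0.7  3.3 -6.3] w 0.0473 t 45.0
tool shift units [-0.001  0.448 -0.001] turn units [-0. -0. -0.]
tool axes (cols) 
 [[ 1. -0.  0.]
 [-0.  0.  1.]
 [-0. -1.  0.]]
```

Request:
{"api": "carry_out", "payload": {"targets": [[[0,0.04,0.01],[0,0,0]],[[0,0.04,0],[0,0,0]],[[0,0.04,0],[0,0,0]],[[0,0.04,0],[0,0,0]],[[0,0.04,0],[0,0,0]],[[0,0.04,0],[0,0,0]],[[0,0.04,0],[0,0,0]],[[0,0.04,0],[0,0,0]],[[0,0.04,0],[0,0,0]],[[0,0.04,0],[0,0,0]]]}}

```text
time_s: 46.25
tcp_pos: [0.4446, 0.0484, 0.0398]
tool_rot: [-1.571, -0.0, -0.0]
ft_force: [0.9, 0.2, 0.6]
width: 0.0467
```

Request:
{"api": "carry_out", "payload": {"targets": [[[0,0.03,0],[0,0,0]],[[0,0.03,0],[0,0,0]],[[0,0.02,0],[0,0,0]],[[0,0.02,0],[0,0,0]],[[0,0,0],[0,0,0]],[[0,0,0],[0,0,0]],[[0,0,0],[0,0,0]],[[0,0,0],[0,0,0]],[[0,0,0],[0,0,0]],[[0,0,0],[0,0,0]]]}}

```text
time_s: 47.5
tcp_pos: [0.4445, 0.0485, 0.0373]
tool_rot: [-1.572, -0.003, 0.0]
ft_force: [-15.4, 0.6, 54.6]
width: 0.0471
```

```bash
python3 - <<'E'
from h import *
d=snap("wrist"); gold(d,(220,200,420,440),.091)
plan([.4445,.0478,.037])
E
```

```text
gold px 318.5 375.1 r 53.1 area 6283.0 -> [0.4442 0.0558 0.091 ]
tcp [0.4445 0.0484 0.0373] jaw yaw 0.0 F [-15.1   0.5  55.9] w 0.0469 t 47.55
tool shift units [-0.     0.005 -0.011] turn units [ 0.01 -0.    0.03]
tool axes (cols) 
 [[ 1.     0.002 -0.   ]
 [ 0.    -0.001  1.   ]
 [ 0.002 -1.    -0.001]]
```

Request:
{"api": "carry_out", "payload": {"targets": [[[0,0,0],[0,0,0]],[[0,0,0],[0,0,0]],[[0,0,0],[0,0,0]],[[0,0,0],[0,0,0]],[[0,0,0],[0,0,0]],[[0,0,0],[0,0,0]],[[0,-0.2,0],[0,0,0]],[[0,-0.2,0],[0,0,0]],[[0,-0.2,0],[0,0,0]],[[0,0,0],[0,0,0]]], "hand": 0}}

```text
time_s: 48.8
tcp_pos: [0.4451, 0.0484, 0.071]
tool_rot: [-1.571, -0.002, -0.0]
ft_force: [0.7, 0.7, 0.1]
width: 0.0852
```

Request:
{"api": "carry_out", "payload": {"targets": [[[0,0,0],[0,0,0]],[[0,0,0],[0,0,0]],[[0,0,0],[0,0,0]],[[0,0,0],[0,0,0]],[[0,0,0],[0,0,0]],[[0,0,0],[0,0,0]],[[0,0,0],[0,0,0]],[[0,0,0],[0,0,0]],[[0,0,0],[0,0,0]],[[0,0,0],[0,0,0]]], "hand": 1}}

```text
time_s: 50.05
tcp_pos: [0.4446, 0.0484, 0.0699]
tool_rot: [-1.571, 0.0, -0.0]
ft_force: [-1.5, 0.2, 2.0]
width: 0.0182
```

Request:
{"api": "carry_out", "payload": {"targets": [[[0,-0.1,0],[0,0,0]],[[0,-0.2,0],[0,0,0]],[[0,-0.3,0],[0,0,0]],[[0,-0.4,0],[0,0,0]],[[0,-0.4,0],[0,0,0]],[[0,-0.3,0],[0,0,0]],[[0.5,0,0.2],[0,0,0]],[[0.5,0,0.2],[0,0,0]],[[0.5,0,0.2],[0,0,0]],[[0.5,0,0.2],[0,0,0]]]}}

```text
time_s: 51.3
tcp_pos: [0.5655, 0.0969, 0.1728]
tool_rot: [-1.571, -0.001, -0.0]
ft_force: [1.2, -0.1, -0.7]
width: 0.0178
```

Request:
{"api": "carry_out", "payload": {"targets": [[[0.5,0,0.3],[0,0,0]],[[0.4,0,0.2],[0,0,0]],[[0,0,0],[0,0,0]],[[0,0,0],[0,0,0]],[[0,0,0],[0,0,0]],[[0,0,0],[0,0,0]],[[0,0,0],[0,0,0]],[[0,0,0],[0,0,0]],[[0,0,0],[0,0,0]],[[0,0,0],[0,0,0]]]}}

```text
time_s: 52.55
tcp_pos: [0.6186, 0.1264, 0.1719]
tool_rot: [-1.571, 0.0, -0.0]
ft_force: [-1.0, -0.5, -1.2]
width: 0.0176
```

```bash
python3 - <<'E'
from h import *
d=snap("wrist","w11.png"); p=tool()[0];g=gold(d,(270,270,370,400),p[2]+.02)
plan([.6242,.149,.055])
E
```

```text
gold px 333.5 309.5 r 53.1 area 4380.0 -> [0.6239 0.1355 0.1919]
tcp [0.6186 0.1264 0.1719] jaw yaw -0.0 F [ 0.5 -0.5 -1.1] w 0.0178 t 52.6
tool shift units [0.093 1.949 0.376] turn units [-0.  0.  0.]
tool axes (cols) 
 [[ 1.  0.  0.]
 [-0.  0.  1.]
 [ 0. -1.  0.]]
```

Request:
{"api": "carry_out", "payload": {"targets": [[[0.05,0,0.2],[0,0,0]],[[0.043,0,0.176],[0,0,0]],[[0,0.4,0],[0,0,0]],[[0,0.5,0],[0,0,0]],[[0,0.5,0],[0,0,0]],[[0,0.4,0],[0,0,0]],[[0,0.15,0],[0,0,0]],[[0,0,0],[0,0,0]],[[0,0,0],[0,0,0]],[[0,0,0],[0,0,0]]]}}

```text
time_s: 53.85
tcp_pos: [0.6246, 0.149, 0.0559]
tool_rot: [-1.571, -0.002, -0.0]
ft_force: [-0.4, -0.7, -1.5]
width: 0.0177
```

Request:
{"api": "carry_out", "payload": {"targets": [[[0,0.04,0],[0,0,0]],[[0,0.04,0],[0,0,0]],[[0,0.04,0],[0,0,0]],[[0,0.04,0],[0,0,0]],[[0,0,0],[0,0,0]],[[0,0,0],[0,0,0]],[[0,0,0],[0,0,0]],[[0,0,0],[0,0,0]],[[0,0,0],[0,0,0]],[[0,0,0],[0,0,0]]]}}

```text
time_s: 55.1
tcp_pos: [0.6244, 0.1493, 0.0471]
tool_rot: [-1.57, -0.001, 0.0]
ft_force: [-4.3, 1.3, 11.9]
width: 0.018
```

```bash
python3 - <<'E'
from h import *
plan([.6242,.149,.0345])
E
```

```text
tcp [0.6244 0.1493 0.0471] jaw yaw 0.0 F [-4.3  1.3 11.9] w 0.018 t 55.1
tool shift units [-0.003  0.209 -0.006] turn units [-0.01  0.    0.02]
tool axes (cols) 
 [[ 1.     0.001 -0.   ]
 [ 0.     0.     1.   ]
 [ 0.001 -1.     0.   ]]
```

```bash
python3 - <<'E'
from h import *
d=snap("wrist");im=d["image"]
cv2.imwrite("pics/c12.png",cv2.resize(im[150:400,210:430],None,fx=2.4,fy=2.4,interpolation=2))
print("hole exp",proj(d,[.6242,.149,.03]))
E
```

```text
hole exp [318.33020497 287.80343913]
```

View pics/c12.png

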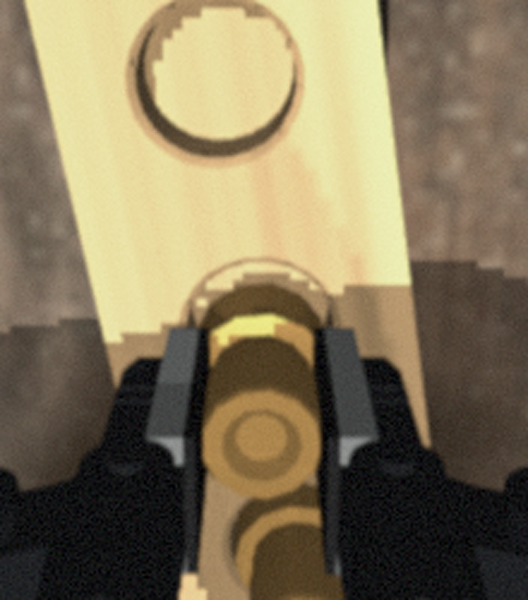

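The punch foot rests on the bore's edge. Against the first fit it sits about 0.6 mm too far to +x (foot centre 319 px, mouth centre 317.5). I'll lift, shift and retry.

Request:
{"api": "carry_out", "payload": {"targets": [[[0,-0.05,0],[0,0,0]],[[-0.012,0,-0.006],[0,0,0]],[[0,0,0],[0,0,0]],[[0,0.03,0],[0,0,0]],[[0,0.03,0],[0,0,0]],[[0,0,0],[0,0,0]],[[0,0,0],[0,0,0]],[[0,0,0],[0,0,0]],[[0,0,0],[0,0,0]],[[0,0,0],[0,0,0]]]}}

```text
time_s: 56.4
tcp_pos: [0.6239, 0.1491, 0.0471]
tool_rot: [-1.57, -0.002, 0.0]
ft_force: [-5.6, 2.5, 17.3]
width: 0.0184
```

```bash
python3 - <<'E'
from h import *
s=status.sense();print(s["ft_force"].round(2),s["ft_torque"].round(3),s["tcp_pos"].round(4))
E
```

```text
[-5.64  2.54 17.33] [ 0.07   1.048 -0.103] [0.6239 0.1491 0.0471]
```

Request:
{"api": "carry_out", "payload": {"targets": [[[0,-0.06,0],[0,0,0]],[[0.012,0,0],[0,0,0]],[[0,0,0],[0,0,0]],[[0,0,0],[0,0,0]],[[0,0,0],[0,0,0]],[[0,0,0],[0,0,0]],[[0,0,0],[0,0,0]],[[0,0,0],[0,0,0]],[[0,0,0],[0,0,0]],[[0,0,0],[0,0,0]]]}}

```text
time_s: 57.65
tcp_pos: [0.6242, 0.1486, 0.0483]
tool_rot: [-1.571, 0.0, -0.0]
ft_force: [-0.1, 0.4, -0.5]
width: 0.018
```

```bash
python3 - <<'E'
from h import *
s=status.sense();print(s["ft_force"].round(2),s["ft_torque"].round(3),s["tcp_pos"].round(4))
E
```

```text
[-0.08  0.35 -0.47] [ 0.083 -0.021 -0.002] [0.6242 0.1486 0.0483]
```

The torque puts the contact on the −y side, so I'll shift to +y.

Request:
{"api": "carry_out", "payload": {"targets": [[[-0.003,0,0.022],[0,0,0]],[[0,0,0],[0,0,0]],[[0,0.03,0],[0,0,0]],[[0,0.02,0],[0,0,0]],[[0,0.02,0],[0,0,0]],[[0,0,0],[0,0,0]],[[0,0,0],[0,0,0]],[[0,0,0],[0,0,0]],[[0,0,0],[0,0,0]],[[0,0,0],[0,0,0]]]}}

```text
time_s: 58.9
tcp_pos: [0.624, 0.1499, 0.0441]
tool_rot: [-1.571, 0.0, -0.0]
ft_force: [-0.2, 2.1, -1.5]
width: 0.0181
```

```bash
python3 - <<'E'
from h import *
s=status.sense();print(s["ft_force"].round(2),s["ft_torque"].round(3),s["tcp_pos"].round(4))
E
```

```text
[-0.21  2.09 -1.5 ] [ 0.216  0.018 -0.046] [0.624  0.1499 0.0441]
```

Request:
{"api": "carry_out", "payload": {"targets": [[[0,0.04,0.006],[0,0,0]],[[0,0.04,0],[0,0,0]],[[0,0.04,0],[0,0,0]],[[0,0.04,0],[0,0,0]],[[0,0.02,0],[0,0,0]],[[0,0,0],[0,0,0]],[[0,0,0],[0,0,0]],[[0,0,0],[0,0,0]],[[0,0,0],[0,0,0]],[[0,0,0],[0,0,0]]]}}

```text
time_s: 60.15
tcp_pos: [0.624, 0.1503, 0.0333]
tool_rot: [-1.571, -0.0, -0.0]
ft_force: [0.1, -0.8, -1.8]
width: 0.018
```

Request:
{"api": "carry_out", "payload": {"targets": [[[0,0,0],[0,0,0]],[[0,0,0],[0,0,0]],[[0,0,0],[0,0,0]],[[0,0,0],[0,0,0]],[[0,0,0],[0,0,0]],[[0,0,0],[0,0,0]],[[0,-0.2,0],[0,0,0]],[[0,-0.4,0],[0,0,0]],[[0,-0.5,0],[0,0,0]],[[0,-0.2,0],[0,0,0]]], "hand": 0}}

```text
time_s: 61.4
tcp_pos: [0.6247, 0.1503, 0.1138]
tool_rot: [-1.571, -0.004, -0.0]
ft_force: [-0.0, -0.1, -0.3]
width: 0.0856
```

Request:
{"api": "carry_out", "payload": {"targets": [[[-0.4,0,-0.23],[0,0,0]],[[-0.4,0,-0.23],[0,0,0]],[[-0.4,0,-0.23],[0,0,0]],[[-0.4,0,-0.23],[0,0,0]],[[-0.4,0,-0.23],[0,0,0]],[[-0.4,0,-0.23],[0,0,0]],[[-0.35,0,-0.2],[0,0,0]],[[-0.24,0,-0.11],[0,0,0]],[[0,0,0],[0,0,0]],[[0,0,0],[0,0,0]]]}}

```text
time_s: 62.65
tcp_pos: [0.4452, 0.049, 0.1114]
tool_rot: [-1.571, -0.001, -0.0]
ft_force: [1.3, 0.3, -0.6]
width: 0.0854
```

```bash
python3 - <<'E'
from h import *
plan([.4445,.048,.037])
d=snap("top","t13.png")
for n,(u,v) in dict(C=(462,299)).items(): gold(d,(u-40,v-30,u+40,v+30),.048)
E
```

```text
tcp [0.4452 0.049  0.1114] jaw yaw -0.0 F [ 1.3  0.3 -0.6] w 0.0854 t 62.65
tool shift units [-0.013  1.24  -0.017] turn units [ 0.   -0.    0.01]
tool axes (cols) 
 [[ 1.     0.001  0.   ]
 [-0.    -0.     1.   ]
 [ 0.001 -1.    -0.   ]]
gold px 456.5 304.0 r 5.6 area 73.0 -> [ 0.4441 -0.2898  0.048 ]
```

Holder C was knocked aside, to about (0.442,−0.290). First the empty holder goes to the tray's middle slot.

Request:
{"api": "carry_out", "payload": {"targets": [[[-0.012,0.4,-0.012],[0,0,0]],[[0,0.4,0],[0,0,0]],[[0,0.3,0],[0,0,0]],[[0,0.14,0],[0,0,0]],[[0,0,0],[0,0,0]],[[0,0,0],[0,0,0]],[[0,0,0],[0,0,0]],[[0,0,0],[0,0,0]],[[0,0,0],[0,0,0]],[[0,0,0],[0,0,0]]]}}

```text
time_s: 63.95
tcp_pos: [0.4439, 0.0482, 0.037]
tool_rot: [-1.571, -0.0, -0.0]
ft_force: [-0.0, 0.9, 0.1]
width: 0.0856
```

Request:
{"api": "carry_out", "payload": {"targets": [[[0,0,0],[0,0,0]],[[0,0,0],[0,0,0]],[[0,0,0],[0,0,0]],[[0,0,0],[0,0,0]],[[0,0,0],[0,0,0]],[[0,0,0],[0,0,0]],[[0,0,0],[0,0,0]],[[0,-0.2,0],[0,0,0]],[[0,-0.3,0],[0,0,0]],[[0,-0.3,0],[0,0,0]]], "hand": 1}}

```text
time_s: 65.2
tcp_pos: [0.4436, 0.0482, 0.0857]
tool_rot: [-1.571, 0.001, -0.0]
ft_force: [-0.3, 0.6, -4.0]
width: 0.0473
```

Request:
{"api": "carry_out", "payload": {"targets": [[[0,-0.4,0],[0,0,0]],[[0,-0.35,0],[0,0,0]],[[0.1,0,0.3],[0,0,0]],[[0.25,0,0.6],[0,0,0]],[[0.3,0,0.7],[0,0,0]],[[0.3,0,0.7],[0,0,0]],[[0.3,0,0.7],[0,0,0]],[[0.3,0,0.6],[0,0,0]],[[0.25,0,0.6],[0,0,0]],[[0.125,0,0.35],[0,0,0]]]}}

```text
time_s: 66.45
tcp_pos: [0.5593, 0.3227, 0.1297]
tool_rot: [-1.571, 0.001, 0.001]
ft_force: [0.4, -0.9, -3.2]
width: 0.0466
```

Request:
{"api": "carry_out", "payload": {"targets": [[[0,0,0],[0,0,0]],[[0,0.3,0],[0,0,0]],[[0,0.4,0],[0,0,0]],[[0,0.4,0],[0,0,0]],[[0,0.3,0],[0,0,0]],[[0,0.15,0],[0,0,0]],[[0,0.1,0],[0,0,0]],[[0,0.04,0],[0,0,0]],[[0,0,0],[0,0,0]],[[0,0,0],[0,0,0]]]}}

```text
time_s: 67.7
tcp_pos: [0.5596, 0.3212, 0.029]
tool_rot: [-1.571, -0.001, -0.0]
ft_force: [-0.3, -0.6, -3.6]
width: 0.047
```

```bash
python3 - <<'E'
from h import *
plan([.56,.32,.022])
E
```

```text
tcp [0.5596 0.3212 0.029 ] jaw yaw -0.0 F [-0.3 -0.6 -3.6] w 0.047 t 67.7
tool shift units [ 0.006  0.117 -0.021] turn units [-0.    0.    0.01]
tool axes (cols) 
 [[ 1.     0.001  0.   ]
 [-0.     0.     1.   ]
 [ 0.001 -1.     0.   ]]
```

Request:
{"api": "carry_out", "payload": {"targets": [[[0,0.06,0],[0,0,0]],[[0,0.04,0],[0,0,0]],[[0,0.02,0],[0,0,0]],[[0,0.01,0],[0,0,0]],[[0,0,0],[0,0,0]],[[0,0,0],[0,0,0]],[[0,0,0],[0,0,0]],[[0,0,0],[0,0,0]],[[0,0,0],[0,0,0]],[[0,0,0],[0,0,0]]]}}

```text
time_s: 68.95
tcp_pos: [0.5594, 0.3212, 0.0224]
tool_rot: [-1.571, -0.001, 0.0]
ft_force: [-6.3, -2.7, 11.0]
width: 0.0472
```

Request:
{"api": "carry_out", "payload": {"targets": [[[0,0,0],[0,0,0]],[[0,0,0],[0,0,0]],[[0,0,0],[0,0,0]],[[0,0,0],[0,0,0]],[[0,0,0],[0,0,0]],[[0,0,0],[0,0,0]],[[0,-0.2,0],[0,0,0]],[[0,-0.4,0],[0,0,0]],[[0,-0.6,0],[0,0,0]],[[0,-0.6,0],[0,0,0]]], "hand": 0.3}}

```text
time_s: 70.2
tcp_pos: [0.5594, 0.3212, 0.1307]
tool_rot: [-1.571, -0.001, -0.0]
ft_force: [-0.5, 0.0, 0.6]
width: 0.0596
```

Request:
{"api": "carry_out", "payload": {"targets": [[[0,-0.6,0],[0,0,0]],[[0,-0.3,-0.4],[0,0,0]],[[-0.1,0,-0.7],[0,0,0]],[[-0.15,0,-0.7],[0,0,0]],[[-0.15,0,-0.7],[0,0,0]],[[-0.15,0,-0.7],[0,0,0]],[[-0.15,0,-0.7],[0,0,0]],[[-0.15,0,-0.7],[0,0,0]],[[-0.15,0,-0.7],[0,0,0]],[[-0.15,0,-0.7],[0,0,0]]], "hand": 0}}

```text
time_s: 71.45
tcp_pos: [0.489, -0.0409, 0.1827]
tool_rot: [-1.571, 0.001, -0.001]
ft_force: [0.0, -0.0, -0.0]
width: 0.0852
```

Request:
{"api": "carry_out", "payload": {"targets": [[[-0.15,0,-0.7],[0,0,0]],[[-0.15,0,-0.7],[0,0,0]],[[-0.15,0,-0.7],[0,0,0]],[[-0.15,0,-0.7],[0,0,0]],[[-0.15,0,-0.7],[0,0,0]],[[-0.07,0,-0.4],[0,0,0]],[[0,0,0],[0,0,0]],[[0,0,0],[0,0,0]],[[0,0,0],[0,0,0]],[[0,0,0],[0,0,0]]]}}

```text
time_s: 72.7
tcp_pos: [0.4412, -0.2721, 0.1828]
tool_rot: [-1.571, -0.0, 0.001]
ft_force: [0.5, 0.2, -0.2]
width: 0.0854
```

```bash
python3 - <<'E'
from h import *
d=snap("wrist","w14.png"); u,v=proj(d,[.442,-.289,.048]).astype(int);g=gold(d,(u-40,v-40,u+40,v+40),.048)
plan([g[0],g[1]+.0004,.018])
E
```

```text
gold px 318.6 242.4 r 15.0 area 560.0 -> [ 0.4413 -0.291   0.048 ]
tcp [ 0.4412 -0.2723  0.1828] jaw yaw 0.001 F [ 1.  -1.3 -0.3] w 0.0856 t 72.75
tool shift units [ 1.000e-03  2.746e+00 -3.060e-01] turn units [-0. -0. -0.]
tool axes (cols) 
 [[ 1.    -0.    -0.001]
 [ 0.001  0.     1.   ]
 [-0.    -1.     0.   ]]
```

Request:
{"api": "carry_out", "payload": {"targets": [[[0,0.2,-0.305],[0,0,0]],[[0,0.5,0],[0,0,0]],[[0,0.6,0],[0,0,0]],[[0,0.6,0],[0,0,0]],[[0,0.45,0],[0,0,0]],[[0,0.25,0],[0,0,0]],[[0,0.13,0],[0,0,0]],[[0,0,0],[0,0,0]],[[0,0,0],[0,0,0]],[[0,0,0],[0,0,0]]]}}

```text
time_s: 74.0
tcp_pos: [0.4414, -0.2914, 0.0196]
tool_rot: [-1.572, -0.001, -0.0]
ft_force: [-0.7, -0.1, -0.0]
width: 0.0855
```

Request:
{"api": "carry_out", "payload": {"targets": [[[0,0,0],[0,0,0]],[[0,0,0],[0,0,0]],[[0,0,0],[0,0,0]],[[0,0,0],[0,0,0]],[[0,0,0],[0,0,0]],[[0,0,0],[0,0,0]],[[0,0,0],[0,0,0]],[[0,0,0],[0,0,0]],[[0,0,0],[0,0,0]],[[0,0,0],[0,0,0]]], "hand": 1}}

```text
time_s: 75.25
tcp_pos: [0.4414, -0.2912, 0.0195]
tool_rot: [-1.571, -0.001, -0.0]
ft_force: [-0.8, 1.9, 4.8]
width: 0.0465
```

Request:
{"api": "carry_out", "payload": {"targets": [[[0,-0.2,0],[0,0,0]],[[0,-0.4,0],[0,0,0]],[[0,-0.5,0],[0,0,0]],[[0,-0.4,0],[0,0,0]],[[0,-0.2,0],[0,0,0]],[[0,0,0],[0,0,0]],[[0,0,0],[0,0,0]],[[0,0,0],[0,0,0]],[[0,0,0],[0,0,0]],[[0,0,0],[0,0,0]]]}}

```text
time_s: 76.5
tcp_pos: [0.4411, -0.291, 0.1207]
tool_rot: [-1.57, 0.0, -0.0]
ft_force: [-0.4, -0.2, -4.9]
width: 0.0463
```

```bash
python3 - <<'E'
from h import *
d=snap("wrist"); p=tool()[0];g=gold(d,(270,310,370,400),p[2]+.029);print("offset",(g-p).round(4))
plan([.4445,.048,.0700])
E
```

```text
gold px 318.3 343.4 r 29.5 area 2294.0 -> [ 0.4409 -0.2901  0.1498]
offset [-0.0002  0.001   0.029 ]
tcp [ 0.4411 -0.2911  0.1208] jaw yaw -0.0 F [-0.8 -0.5 -6.2] w 0.0467 t 76.55
tool shift units [0.056 0.847 5.651] turn units [-0. -0. -0.]
tool axes (cols) 
 [[ 1. -0.  0.]
 [-0.  0.  1.]
 [-0. -1.  0.]]
```

Request:
{"api": "carry_out", "payload": {"targets": [[[0.006,0,0.35],[0,0,0]],[[0.006,0,0.6],[0,0,0]],[[0.006,0,0.7],[0,0,0]],[[0.006,0,0.75],[0,0,0]],[[0.006,0,0.75],[0,0,0]],[[0.006,0,0.75],[0,0,0]],[[0.006,0,0.7],[0,0,0]],[[0.006,0,0.6],[0,0,0]],[[0.008,0,0.445],[0,0,0]],[[0,0,0],[0,0,0]]]}}

```text
time_s: 77.8
tcp_pos: [0.4437, 0.0497, 0.1211]
tool_rot: [-1.57, 0.0, 0.003]
ft_force: [-0.1, 0.4, -6.2]
width: 0.0464
```

Request:
{"api": "carry_out", "payload": {"targets": [[[0,0.2,0],[0,0,0]],[[0,0.25,0],[0,0,0]],[[0,0.2,0],[0,0,0]],[[0,0.05,0],[0,0,0]],[[0,0.03,0],[0,0,0]],[[0,0.03,0],[0,0,0]],[[0,0.03,0],[0,0,0]],[[0,0.03,0],[0,0,0]],[[0,0.03,0],[0,0,0]],[[0,0,0],[0,0,0]]]}}

```text
time_s: 79.05
tcp_pos: [0.4445, 0.0476, 0.0698]
tool_rot: [-1.571, 0.0, -0.0]
ft_force: [-0.1, -0.1, -6.3]
width: 0.0461
```

Request:
{"api": "carry_out", "payload": {"targets": [[[0,0.025,0],[0,0,0]],[[0,0.025,0],[0,0,0]],[[0,0.025,0],[0,0,0]],[[0,0.025,0],[0,0,0]],[[0,0,0],[0,0,0]],[[0,0,0],[0,0,0]],[[0,0,0],[0,0,0]],[[0,0,0],[0,0,0]],[[0,0,0],[0,0,0]],[[0,0,0],[0,0,0]]]}}

```text
time_s: 80.3
tcp_pos: [0.4445, 0.0476, 0.0639]
tool_rot: [-1.571, 0.0, -0.0]
ft_force: [-0.8, 1.1, -7.1]
width: 0.0465
```

```bash
python3 - <<'E'
from h import *
d=snap("wrist"); p=tool()[0];g=gold(d,(270,310,370,400),p[2]+.029);print("offset",(g-p).round(4))
plan([.4445,.0478,.037])
E
```

```text
gold px 318.3 343.0 r 28.9 area 2221.0 -> [0.4443 0.0487 0.0929]
offset [-0.0002  0.0011  0.029 ]
tcp [0.4445 0.0476 0.0639] jaw yaw -0.0 F [-1.5  1.4 -6.6] w 0.0464 t 80.35
tool shift units [0.    0.449 0.003] turn units [-0. -0. -0.]
tool axes (cols) 
 [[ 1. -0.  0.]
 [-0.  0.  1.]
 [-0. -1.  0.]]
```

Request:
{"api": "carry_out", "payload": {"targets": [[[0,0.04,0.005],[0,0,0]],[[0,0.04,0],[0,0,0]],[[0,0.04,0],[0,0,0]],[[0,0.04,0],[0,0,0]],[[0,0.04,0],[0,0,0]],[[0,0.04,0],[0,0,0]],[[0,0.04,0],[0,0,0]],[[0,0.04,0],[0,0,0]],[[0,0.04,0],[0,0,0]],[[0,0.04,0],[0,0,0]]]}}

```text
time_s: 81.6
tcp_pos: [0.4446, 0.0479, 0.0398]
tool_rot: [-1.571, -0.0, -0.0]
ft_force: [-0.1, 0.2, -0.5]
width: 0.0462
```

Request:
{"api": "carry_out", "payload": {"targets": [[[0,0.03,0],[0,0,0]],[[0,0.03,0],[0,0,0]],[[0,0.02,0],[0,0,0]],[[0,0.02,0],[0,0,0]],[[0,0,0],[0,0,0]],[[0,0,0],[0,0,0]],[[0,0,0],[0,0,0]],[[0,0,0],[0,0,0]],[[0,0,0],[0,0,0]],[[0,0,0],[0,0,0]]]}}

```text
time_s: 82.85
tcp_pos: [0.4445, 0.0479, 0.0373]
tool_rot: [-1.572, -0.002, 0.0]
ft_force: [-14.9, 1.4, 53.7]
width: 0.0465
```

```bash
python3 - <<'E'
from h import *
d=snap("wrist"); gold(d,(220,200,420,440),.091)
plan([.4445,.0478,.037])
E
```

```text
gold px 318.5 374.9 r 53.3 area 6371.0 -> [0.4442 0.0554 0.091 ]
tcp [0.4445 0.0479 0.0373] jaw yaw 0.0 F [-15.    0.8  54.1] w 0.047 t 82.9
tool shift units [ 0.     0.005 -0.001] turn units [ 0.01 -0.    0.03]
tool axes (cols) 
 [[ 1.     0.002 -0.   ]
 [ 0.    -0.001  1.   ]
 [ 0.002 -1.    -0.001]]
```

Request:
{"api": "carry_out", "payload": {"targets": [[[0,0,0],[0,0,0]],[[0,0,0],[0,0,0]],[[0,0,0],[0,0,0]],[[0,0,0],[0,0,0]],[[0,0,0],[0,0,0]],[[0,0,0],[0,0,0]],[[0,-0.2,0],[0,0,0]],[[0,-0.2,0],[0,0,0]],[[0,-0.2,0],[0,0,0]],[[0,0,0],[0,0,0]]], "hand": 0}}

```text
time_s: 84.15
tcp_pos: [0.4451, 0.0478, 0.071]
tool_rot: [-1.571, -0.002, -0.0]
ft_force: [-0.1, -0.6, -0.6]
width: 0.0856
```

Request:
{"api": "carry_out", "payload": {"targets": [[[0,0,0],[0,0,0]],[[0,0,0],[0,0,0]],[[0,0,0],[0,0,0]],[[0,0,0],[0,0,0]],[[0,0,0],[0,0,0]],[[0,0,0],[0,0,0]],[[0,0,0],[0,0,0]],[[0,0,0],[0,0,0]],[[0,0,0],[0,0,0]],[[0,0,0],[0,0,0]]], "hand": 1}}

```text
time_s: 85.4
tcp_pos: [0.4445, 0.0479, 0.0699]
tool_rot: [-1.571, -0.0, -0.0]
ft_force: [-0.2, -1.2, 1.2]
width: 0.0181
```

Request:
{"api": "carry_out", "payload": {"targets": [[[0,-0.1,0],[0,0,0]],[[0,-0.2,0],[0,0,0]],[[0,-0.3,0],[0,0,0]],[[0,-0.4,0],[0,0,0]],[[0,-0.4,0],[0,0,0]],[[0,-0.3,0],[0,0,0]],[[0.5,0,0],[0,0,0]],[[0.5,0,0],[0,0,0]],[[0.5,0,0],[0,0,0]],[[0.5,0,0],[0,0,0]]]}}

```text
time_s: 86.65
tcp_pos: [0.5653, 0.048, 0.1727]
tool_rot: [-1.571, -0.0, -0.0]
ft_force: [-1.0, -0.6, -1.5]
width: 0.0172
```

Request:
{"api": "carry_out", "payload": {"targets": [[[0.5,0,0.03],[0,0,0]],[[0.5,0,0.02],[0,0,0]],[[0.25,0,0],[0,0,0]],[[0,0,0],[0,0,0]],[[0,0,0],[0,0,0]],[[0,0,0],[0,0,0]],[[0,0,0],[0,0,0]],[[0,0,0],[0,0,0]],[[0,0,0],[0,0,0]],[[0,0,0],[0,0,0]]]}}

```text
time_s: 87.9
tcp_pos: [0.6395, 0.0509, 0.1719]
tool_rot: [-1.571, 0.0, -0.0]
ft_force: [0.2, 0.6, -1.5]
width: 0.0175
```

```bash
python3 - <<'E'
from h import *
d=snap("wrist"); p=tool()[0];plan([.6397,.0509,.055])
E
```

```text
tcp [0.6395 0.0509 0.1719] jaw yaw -0.0 F [ 0.7 -0.4 -2. ] w 0.0178 t 87.95
tool shift units [3.000e-03 1.948e+00 1.000e-03] turn units [-0. -0. -0.]
tool axes (cols) 
 [[ 1. -0.  0.]
 [-0.  0.  1.]
 [-0. -1.  0.]]
```

Request:
{"api": "carry_out", "payload": {"targets": [[[0,0.4,0],[0,0,0]],[[0,0.5,0],[0,0,0]],[[0,0.5,0],[0,0,0]],[[0,0.4,0],[0,0,0]],[[0,0.15,0],[0,0,0]],[[0,0.04,0],[0,0,0]],[[0,0.04,0],[0,0,0]],[[0,0.04,0],[0,0,0]],[[0,0.04,0],[0,0,0]],[[0,0,0],[0,0,0]]]}}

```text
time_s: 89.2
tcp_pos: [0.6395, 0.0509, 0.0453]
tool_rot: [-1.571, 0.0, -0.0]
ft_force: [0.5, -0.1, -1.0]
width: 0.0179
```

Request:
{"api": "carry_out", "payload": {"targets": [[[0,0,0],[0,0,0]],[[0,0,0],[0,0,0]],[[0,0,0],[0,0,0]],[[0,0,0],[0,0,0]],[[0,0,0],[0,0,0]],[[0,0,0],[0,0,0]],[[0,0,0],[0,0,0]],[[0,0,0],[0,0,0]],[[0,0,0],[0,0,0]],[[0,0,0],[0,0,0]]]}}

```text
time_s: 90.45
tcp_pos: [0.6395, 0.0508, 0.0453]
tool_rot: [-1.571, -0.0, -0.0]
ft_force: [0.2, -1.2, -0.9]
width: 0.018
```

```bash
python3 - <<'E'
from h import *
s=status.sense();print(s["ft_force"].round(2),s["ft_torque"].round(3),s["tcp_pos"].round(4))
E
```

```text
[ 0.21 -1.16 -0.88] [ 0.051  0.009 -0.004] [0.6395 0.0508 0.0453]
```

No contact force at z 0.0453, so the foot is in the bore. Lowering, releasing, then fetching the last holder.

Request:
{"api": "carry_out", "payload": {"targets": [[[0,0.04,0],[0,0,0]],[[0,0.04,0],[0,0,0]],[[0,0.04,0],[0,0,0]],[[0,0.04,0],[0,0,0]],[[0,0.04,0],[0,0,0]],[[0,0,0],[0,0,0]],[[0,0,0],[0,0,0]],[[0,0,0],[0,0,0]],[[0,0,0],[0,0,0]],[[0,0,0],[0,0,0]]]}}

```text
time_s: 91.7
tcp_pos: [0.6395, 0.0508, 0.0333]
tool_rot: [-1.571, -0.0, -0.0]
ft_force: [-0.6, 0.1, -1.3]
width: 0.018
```

Request:
{"api": "carry_out", "payload": {"targets": [[[0,0,0],[0,0,0]],[[0,0,0],[0,0,0]],[[0,0,0],[0,0,0]],[[0,0,0],[0,0,0]],[[0,0,0],[0,0,0]],[[0,0,0],[0,0,0]],[[0,-0.2,0],[0,0,0]],[[0,-0.4,0],[0,0,0]],[[0,-0.5,0],[0,0,0]],[[0,-0.2,0],[0,0,0]]], "hand": 0}}

```text
time_s: 92.95
tcp_pos: [0.6402, 0.0508, 0.1138]
tool_rot: [-1.571, -0.003, -0.0]
ft_force: [-0.4, 0.3, 0.1]
width: 0.0853
```

Request:
{"api": "carry_out", "payload": {"targets": [[[-0.3,0,0],[0,0,0]],[[-0.4,0,-0.01],[0,0,0]],[[-0.45,0,-0.01],[0,0,0]],[[-0.45,0,-0.01],[0,0,0]],[[-0.45,0,-0.01],[0,0,0]],[[-0.45,0,-0.01],[0,0,0]],[[-0.4,0,0],[0,0,0]],[[-0.35,0,0],[0,0,0]],[[0,0,0],[0,0,0]],[[0,0,0],[0,0,0]]]}}

```text
time_s: 94.2
tcp_pos: [0.4454, 0.0478, 0.1114]
tool_rot: [-1.571, -0.001, -0.0]
ft_force: [0.1, 0.9, 0.5]
width: 0.0855
```

```bash
python3 - <<'E'
from h import *
plan([.4445,.0479,.037])
E
```

```text
tcp [0.4454 0.0478 0.1114] jaw yaw -0.0 F [0.1 0.9 0.5] w 0.0855 t 94.2
tool shift units [-0.016  1.241  0.002] turn units [ 0.   -0.    0.01]
tool axes (cols) 
 [[ 1.     0.001  0.   ]
 [-0.    -0.     1.   ]
 [ 0.001 -1.    -0.   ]]
```

Request:
{"api": "carry_out", "payload": {"targets": [[[-0.012,0.4,0],[0,0,0]],[[0,0.4,0],[0,0,0]],[[0,0.3,0],[0,0,0]],[[0,0.14,0],[0,0,0]],[[0,0,0],[0,0,0]],[[0,0,0],[0,0,0]],[[0,0,0],[0,0,0]],[[0,0,0],[0,0,0]],[[0,0,0],[0,0,0]],[[0,0,0],[0,0,0]]]}}

```text
time_s: 95.45
tcp_pos: [0.4438, 0.0479, 0.037]
tool_rot: [-1.571, -0.0, -0.0]
ft_force: [-0.5, -0.4, 0.8]
width: 0.0855
```

Request:
{"api": "carry_out", "payload": {"targets": [[[0,0,0],[0,0,0]],[[0,0,0],[0,0,0]],[[0,0,0],[0,0,0]],[[0,0,0],[0,0,0]],[[0,0,0],[0,0,0]],[[0,0,0],[0,0,0]],[[0,0,0],[0,0,0]],[[0,-0.2,0],[0,0,0]],[[0,-0.3,0],[0,0,0]],[[0,-0.3,0],[0,0,0]]], "hand": 1}}

```text
time_s: 96.7
tcp_pos: [0.4434, 0.048, 0.0856]
tool_rot: [-1.571, 0.001, -0.0]
ft_force: [0.6, 0.4, -5.0]
width: 0.0464
```

Request:
{"api": "carry_out", "payload": {"targets": [[[0,-0.4,0],[0,0,0]],[[0,-0.35,0],[0,0,0]],[[0.05,0,0.3],[0,0,0]],[[0.08,0,0.6],[0,0,0]],[[0.09,0,0.7],[0,0,0]],[[0.09,0,0.7],[0,0,0]],[[0.09,0,0.7],[0,0,0]],[[0.08,0,0.65],[0,0,0]],[[0.08,0,0.6],[0,0,0]],[[0.04,0,0.335],[0,0,0]]]}}

```text
time_s: 97.95
tcp_pos: [0.4792, 0.3245, 0.1298]
tool_rot: [-1.571, 0.001, 0.001]
ft_force: [0.5, 0.3, -5.5]
width: 0.0469
```

Request:
{"api": "carry_out", "payload": {"targets": [[[0,0,0],[0,0,0]],[[0,0.3,0],[0,0,0]],[[0,0.4,0],[0,0,0]],[[0,0.4,0],[0,0,0]],[[0,0.3,0],[0,0,0]],[[0,0.15,0],[0,0,0]],[[0,0.1,0],[0,0,0]],[[0,0.04,0],[0,0,0]],[[0,0,0],[0,0,0]],[[0,0,0],[0,0,0]]]}}

```text
time_s: 99.2
tcp_pos: [0.48, 0.3231, 0.0289]
tool_rot: [-1.571, -0.001, -0.0]
ft_force: [-0.2, -0.2, -4.2]
width: 0.0466
```

```bash
python3 - <<'E'
from h import *
plan([.48,.323,.022])
E
```

```text
tcp [0.48   0.3231 0.0289] jaw yaw -0.0 F [-0.2 -0.2 -4.2] w 0.0466 t 99.2
tool shift units [-0.001  0.116 -0.002] turn units [-0.    0.    0.01]
tool axes (cols) 
 [[ 1.     0.001  0.   ]
 [-0.     0.     1.   ]
 [ 0.001 -1.     0.   ]]
```

Request:
{"api": "carry_out", "payload": {"targets": [[[0,0.06,0],[0,0,0]],[[0,0.04,0],[0,0,0]],[[0,0.02,0],[0,0,0]],[[0,0.01,0],[0,0,0]],[[0,0,0],[0,0,0]],[[0,0,0],[0,0,0]],[[0,0,0],[0,0,0]],[[0,0,0],[0,0,0]],[[0,0,0],[0,0,0]],[[0,0,0],[0,0,0]]]}}

```text
time_s: 100.45
tcp_pos: [0.4798, 0.323, 0.0224]
tool_rot: [-1.571, -0.001, -0.0]
ft_force: [-5.7, -3.5, 12.8]
width: 0.0463
```

Request:
{"api": "carry_out", "payload": {"targets": [[[0,0,0],[0,0,0]],[[0,0,0],[0,0,0]],[[0,0,0],[0,0,0]],[[0,0,0],[0,0,0]],[[0,0,0],[0,0,0]],[[0,0,0],[0,0,0]],[[0,-0.2,0],[0,0,0]],[[0,-0.4,0],[0,0,0]],[[0,-0.6,0],[0,0,0]],[[0,-0.6,0],[0,0,0]]], "hand": 0.3}}

```text
time_s: 101.7
tcp_pos: [0.4798, 0.3229, 0.1307]
tool_rot: [-1.571, -0.001, -0.0]
ft_force: [-0.2, -0.3, 0.3]
width: 0.0597
```

Request:
{"api": "carry_out", "payload": {"targets": [[[0,-0.6,0],[0,0,0]],[[0,-0.6,-0.4],[0,0,0]],[[0,0,-0.7],[0,0,0]],[[0,0,-0.7],[0,0,0]],[[0,0,-0.7],[0,0,0]],[[0,0,-0.7],[0,0,0]],[[0,0,-0.7],[0,0,0]],[[0,0,-0.4],[0,0,0]],[[0,0,0],[0,0,0]],[[0,0,0],[0,0,0]]]}}

```text
time_s: 102.95
tcp_pos: [0.4798, 0.0656, 0.2011]
tool_rot: [-1.571, -0.001, 0.0]
ft_force: [0.1, 0.1, 0.6]
width: 0.0602
```

```bash
python3 - <<'E'
from h import *
s=status.sense();print(s["tcp_pos"],s["time_s"])
d=snap("top"); cv2.imwrite("pics/fin.png",cv2.resize(d["image"][100:360,120:470],(790,587),interpolation=2))
E
```

```text
[0.47977241 0.06558017 0.20114343] 102.95
```

View pics/fin.png

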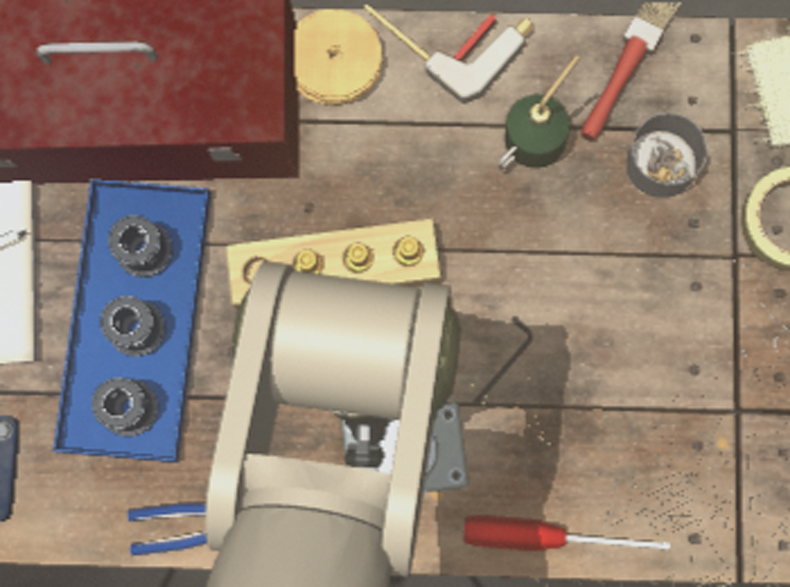

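Top view: three empty holders stand in the tray at (137,243), (130,323) and (123,404). Three punches stand in the bores at (306,262), (357,257) and (408,250). The bystanders are where they were. One numeric check, then I'll hand in.

```bash
python3 - <<'E'
from h import *
d=snap("top");f=790/350
for u,v in [(306,262),(357,257),(408,250)]: print("punch top(z.054)",ray(d,120+u/f,100+v/f,.054))
for u,v in [(137,243),(130,323),(123,404)]: print("holder rim(z.053)",ray(d,120+u/f,100+v/f,.053))
from station import ticket; print(ticket.finish_job())
E
```

```text
punch top(z.054) [0.6237 0.1476 0.054 ]
punch top(z.054) [0.6299 0.0983 0.054 ]
punch top(z.054) [0.6382 0.0491 0.054 ]
holder rim(z.053) [0.6387 0.3136 0.053 ]
holder rim(z.053) [0.5594 0.3146 0.053 ]
holder rim(z.053) [0.4811 0.3156 0.053 ]
the job is handed in; nothing more can be done
None
```

I handed in the job at about 103 s of the 208 s allowed; it reports no verdict. All three holders had a punch. I pressed each one onto the seat (49 to 56 N at the wrist), moved its punch into one of three rack bores, and stood the empty holder in the blue tray.

**Last checks (top camera):**
- **Punches:** all three stand in their bores, with tops within about 2 mm of the measured bore centres, inside the 5 mm limit. The camera calibration is itself only good to about 2 mm.
- **Holders:** all three look upright, at about +70, −9 and −89 mm along the tray and within about 10 mm of its middle line.
- **Bystanders:** nothing looks moved in the last picture, though the arm hid part of the pliers and I did not measure them.

**What went wrong or disagreed:**
- **Second punch:** it caught on its bore's edge at about 17 N. I lifted it, shifted about 1 mm and it went in.
- **Knocked holder:** one holder was moved about 2 cm during the run. I found it again before gripping it.
- **Cameras:** the top and wrist cameras differed by 2 to 4 mm in x, so I used the wrist camera for the fits.
- **Punch depth:** I judged this from the hand height at release and the picture; I did not measure it separately.

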